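# Make up the hardware kits for two workbenches

## Task

Make up the two bench hardware kits: put the caster, the large angle bracket and the short jar of screws in the three-bay tray, and the levelling foot and the small angle bracket in the two-bay tray. One thing to a bay, any bay of the right tray, each upright as it stands now and flat on the bay floor, let go and at rest. Leave the tall jar, the wood offcut and the tape roll where they are.

Things in the scene. Friction and masses are not known exactly. Their poses are not given: they have to be found in the camera images.
- caster: swivel caster upside down on its steel plate, 75 mm tall, black rubber wheel (50 mm diameter, 24 wide, axle along y at height 50) on top between two flat fork cheeks. Plate 60 x 50 mm (x, y), 5 thick. Cheeks 36 mm over their outsides (y), 30 mm long (x), at height 14 to 64 mm: grip across them. Origin: centre of the plate's underside; z up. About 220 g.
- foot: levelling foot: a round black rubber base 42 mm across and 14 mm high, a hexagon nut up to height 23 mm (22 mm across the corners), then a bare upright threaded steel stud 12 mm in diameter, from there to height 75 mm. Origin: centre of the underside; z up along the stud. About 120 g.
- bracket_large: large steel angle bracket, an L with a small corner gusset: foot 55 x 40 mm (x, y) lying flat; upright leg 80 mm tall overall, 40 mm wide (y), 6 mm thick (x), at the -x end of the foot, its mid-thickness at x = -24.5 mm. Grip across the 40 mm width of the upright leg. Origin: centre of the foot's underside (of the 55 x 40 rectangle); z up. About 200 g.
- bracket_small: small steel angle bracket, an L with a small corner gusset: foot 38 x 26 mm (x, y) lying flat; upright leg 50 mm tall overall, 26 mm wide (y), 5 mm thick (x), at the -x end of the foot, its mid-thickness at x = -16.5 mm. Grip across the 26 mm width of the upright leg. Origin: centre of the foot's underside (of the 38 x 26 rectangle); z up. About 80 g.
- jar_short: the short clear jar of screws with a steel lid, 46 mm diameter, 50 mm tall, closed (lid the top 14 mm). Origin: centre of the underside; z up. About 120 g.
- jar_tall: the tall clear jar of screws with a steel lid, 46 mm diameter, 90 mm tall. Not part of a kit: leave it. Origin: centre of the underside; z up.
- offcut: wood offcut, a block 55 x 45 x 38 mm (x, y, z). Not part of a kit: leave it. Origin: centre of the underside.
- tape: roll of paper tape lying flat, 72 mm outside, 50 mm inside diameter, 25 mm high. Not part of a kit: leave it. Origin: centre of the underside.
- tray3: open plywood kit tray with a row of 3 equal square bays, fixed to the bench. Outside 264 x 92 mm, 24 mm high; walls and dividers 6 mm thick, each bay 80 x 80 mm inside, bay floor 5 mm above the bench. Origin: centre of the underside; x along the row, z up. Bay centres at y = 0, x = -86, 0 and +86 mm.
- tray2: open plywood kit tray with a row of 2 equal square bays, fixed to the bench. Outside 178 x 92 mm, 24 mm high; walls and dividers 6 mm thick, each bay 80 x 80 mm inside, bay floor 5 mm above the bench. Origin: centre of the underside; x along the row, z up. Bay centres at y = 0, x = -43 and +43 mm.

How it is judged:
By the outcome, as a careful person would: the job done as asked, in the order asked, and still so for the second after the job is handed in, with the robot touching nothing.
It also fails if it takes over 128 s, if anything falls off the work surface, if the arm or the gripper's body presses on something with over 40 N, if the wrist force passes 120 N, or if a joint passes its speed limit or range.

## Robot

A 6-joint arm with a two-finger parallel gripper is mounted at the origin on the work surface. World frame = base frame: x ahead of the robot, y to its left, z up, the work surface at z = 0. Lengths are in mm, angles in degrees, forces in N, time in s.
With the tool pointing down it reaches from about 375 to 975 mm from the base axis. Payload 3.8 kg.
Tool frame: the origin (TCP) lies between the finger pads; the fingertips stand 14 mm ahead of it and the grasp point (between the pads) lies 5 mm behind it (env.tip_reach is the distance from the TCP to the fingertips, in mm); z points along the fingers, y is the line along which they close (so a half turn about z gives the same grasp; the last joint's range is limited). The gripper opens to 88 mm and grips with 3 to 60 N. Pads are 18 mm wide; open, the fingers measure 123 mm over their backs; the gripper's body (75 mm by 187 mm) begins 45 mm behind the grasp point.
Start: joints at [68.99, 15.12, 91.902, -0, 72.978, -2.114], TCP at [218.599, 638.618, 216.306] pointing down, gripper open.
Joint ranges: [-150.88, 150.88], [-54.13, 125.18], [17.81, 147.31], [-75.09, 255.09], [0, 152.58], [-146.25, 146.25]. Speed limits (degrees/s): [147.25, 147.25, 180, 180, 180, 180].

## Interface

Orientations are given as [roll, pitch, yaw] about the fixed x, y, z axes, in that order (R = Rz(yaw) Ry(pitch) Rx(roll)).
In Python, from rig import env gives the robot as it stands.
- The arm moves only by the tool send_rows, never from a script. Its arguments are lists of equal length, an entry for each row: "delta_pos": the shift along the tool's x, y, z scaled (see below), a list of three; "angular": the turn, a rotation vector about the tool's x, y, z scaled (see below), a list of three; "jaw": the gripper's target within -1 to 1 (fully open at 1, half-way at 0, shut at -1). A call has 1 to 12 rows; each row is the pose to reach, as a shift and turn from the pose commanded when the call began, along the tool's axes at that moment; what a row does not reach only later rows make up. The controller multiplies each number of a shift by 30 cm and each number of a turn by 120 degrees. A row lasts 1/8 s, in which the tool goes at most 62.5 mm and 10.7 degrees, less where a joint would pass 70% of its speed; a pose out of reach is approached as far as the arm can. A call with a number of a shift or a turn outside -1 to 1 is refused whole. A call with a gripper value outside its range is refused whole. The fingers move at their own pace and stop on an object; "force" is the grip in N (left out, the last holds). Time passes only in rows, so rows that repeat a pose let the fingers close. It gives the time, the measured TCP pose, the force, the opening and the grip force at its end, in the units of the state.
- env.get_state(): the state, without advancing time (a new reading comes with each control period).
- env.grab_frame(name): name is "scene" or "top" or "wrist"; returns a dict with "image" (420x560x3 uint8, red, green, blue), "fx", "fy", "cx", "cy" (pixels), "dist_coeffs" ([k1, k2, p1, p2, k3] as OpenCV has them; the pictures are not rectified), "rvec" (rotation vector, rad) and "tvec" (3), from world to camera coordinates, as OpenCV has them. Camera axes: x right, y down, z forward; pixel columns grow to the right and rows downward; lengths in mm; the calibration is good to about 2 mm. A picture is of the moment at which its call begins. There is no depth.
- env.sign_off(): hands the job in; it is judged then, once.
The state is a dict: "time": time; "joint_positions": joint angles; "dq": joint speeds; "joint_efforts": joint torques, N m; "position": TCP position; "tcp_rot": TCP orientation; "contact_force": force on the tool from outside, world axes, zero at the start; "moment": the same for the moment, N m; "finger_gap": finger opening in mm; "grip_force": force on a finger pad.
Only numpy, scipy, OpenCV 4.12 (cv2) and the standard library are available. Lean on these libraries where they do the work, as an engineer would, in place of code of your own. Each camera call takes 0.05 s, during which the arm holds its last target. There are 200 camera calls.

## Working session

There is one attempt and no reset: what is moved stays moved. The work goes in short steps, Python scripts to look and compute and a tool call to move; the robot and the scene stay as the last step left them, time stands still between calls to the robot, and variables do not carry over. Pictures are saved under pics/ and viewed, at most 14 in all, crops included, and the job is handed in when it is done.

Besides the shell and the picture viewer there is one more tool, called after "Emit:" by a JSON object that holds its "name" and its "arguments". send_rows: Moves the arm, as the interface text tells. Shifts and turns lie within -1 to 1; 1 stands for 30 cm of shift or 120 degrees of turn. Its arguments: {"type":"object","properties":{"delta_pos":{"type":"array"},"angular":{"type":"array"},"jaw":{"type":"array"},"force":{"type":"number"}},"required":["delta_pos","angular","jaw"]}

```bash
ls; mkdir -p pics; python3 - <<'E'
from rig import env
import cv2
for n in("scene","top"):
    f=env.grab_frame(n); cv2.imwrite(f"pics/{n}0.png",f["image"][:,:,::-1])
    import numpy as np
    R=cv2.Rodrigues(np.array(f["rvec"]))[0]; print(n,f["fx"],f["cx"],f["cy"],f["dist_coeffs"],(-R.T@np.array(f["tvec"]).ravel()).round(),R.round(2).tolist())
print(env.get_state(),env.tip_reach)
E
```

```text
pics
scene 420.6571980192062 280.7651175921783 219.04203892233906 [-0.12634647  0.          0.          0.          0.        ] [ 984. -183.  675.] [[0.4, 0.92, -0.01], [0.73, -0.33, -0.59], [-0.55, 0.23, -0.8]]
top 492.23431176652355 277.89223836588036 208.3695601798671 [-0.11464599  0.          0.          0.          0.        ] [ 443.   -3. 1084.] [[0.0, -1.0, -0.0], [-0.99, -0.0, -0.1], [0.1, 0.0, -0.99]]
{'time': 0.1, 'joint_positions': array([ 6.89885106e+01,  1.51658059e+01,  9.19712929e+01, -4.98543773e-04,
        7.29790363e+01, -2.11486301e+00]), 'dq': array([ 0.00650758, -0.10681746, -0.17386494, -0.01314735,  0.07159423,
       -0.00219368]), 'joint_efforts': array([ 6.15151366e-04, -5.03617930e+01, -3.58070111e+01,  7.32899783e-02,
        2.33000878e-02, -6.97042969e-05]), 'position': array([218.37457761, 637.98139829, 215.12137096]), 'tcp_rot': array([-1.79883926e+02, -3.80963679e-03,  1.61103516e+02]), 'contact_force': array([ 0.3520781 , -0.60943034, -0.04114114]), 'moment': array([-0.02880634, -0.02953648, -0.02358641]), 'grip_force': 0.0, 'finger_gap': 88.45158735983995} 14.0
```

View pics/scene0.png

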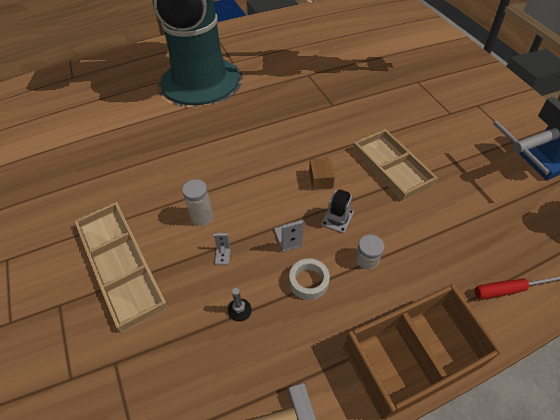

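View pics/top0.png

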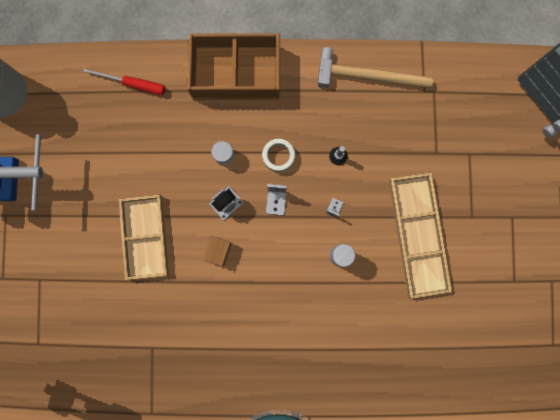

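The scene view shows tray3 at left (118,265) and tray2 at right (395,163). It also shows the tall jar (198,203), offcut (321,173), caster (339,210), large bracket (291,236), small bracket (222,248), tape (309,279), short jar (370,252) and foot (238,305). The top view shows the same layout, with +x up and +y to the left. I'll zoom in and extract contours.

```bash
cat > h.py <<'E'
import cv2, numpy as np
from rig import env
from scipy.spatial.transform import Rotation as Ro
def cam(f):
    K=np.array([[f["fx"],0,f["cx"]],[0,f["fy"],f["cy"]],[0,0,1.]])
    R=cv2.Rodrigues(np.array(f["rvec"],float))[0]; t=np.array(f["tvec"],float).ravel()
    return K,np.array(f["dist_coeffs"],float),R,t
def ray(f,uv):
    K,d,R,t=cam(f); n=cv2.undistortPoints(np.array(uv,float).reshape(-1,1,2),K,d).reshape(-1,2)
    return -R.T@t,np.c_[n,np.ones(len(n))]@R
def plane(f,uv,z):
    o,r=ray(f,uv); return o+r*((z-o[2])/r[:,2])[:,None]
def proj(f,P):
    K,d,R,t=cam(f); return cv2.projectPoints(np.array(P,float).reshape(-1,1,3),cv2.Rodrigues(R)[0],t,K,d)[0].reshape(-1,2)
def go(target,yaw):
    "shift and turn (scaled) from the present pose to TCP target, pointing down with yaw of tool frame"
    s=env.get_state(); R=Ro.from_euler('xyz',s["tcp_rot"],degrees=True)
    G=Ro.from_euler('xyz',[180,0,yaw],degrees=True)
    return (R.inv().apply(np.array(target)-s["position"])/300).round(4),np.rad2deg((R.inv()*G).as_rotvec()/120).round(4)
E
python3 - <<'E'
from h import *
f=env.grab_frame("top"); im=f["image"]; g=im[:,:,::-1]
hsv=cv2.cvtColor(im,cv2.COLOR_RGB2HSV)
m=((hsv[...,2]>150)&(hsv[...,1]>60)).astype(np.uint8)*255
m=cv2.morphologyEx(m,cv2.MORPH_CLOSE,np.ones((9,9)))
for c in cv2.findContours(m,cv2.RETR_EXTERNAL,cv2.CHAIN_APPROX_NONE)[0]:
    if cv2.contourArea(c)>1500:
        for z in (24,):
            p=plane(f,c.reshape(-1,2),z)[:,:2].astype(np.float32); print("tray",c.reshape(-1,2).mean(0),cv2.minAreaRect(p))
g2=((hsv[...,1]<60)&(hsv[...,2]>80)).astype(np.uint8)*255
for c in cv2.findContours(g2,cv2.RETR_EXTERNAL,cv2.CHAIN_APPROX_NONE)[0]:
    a=cv2.contourArea(c); (u,v),sz,an=cv2.minAreaRect(c)
    if a>40 and 180<u<400 and 120<v<290: print("grey",a,(u,v),sz,an,[plane(f,[[u,v]],z)[0,:2].round(1).tolist() for z in(5,50)])
cv2.imwrite("pics/c1.png",cv2.resize(g[130:280,195:365],None,fx=4.6,fy=3.95*1.0 if 0 else 4,interpolation=cv2.INTER_CUBIC)[:600,:800])
f=env.grab_frame("scene"); g=f["image"][:,:,::-1]
cv2.imwrite("pics/c2.png",cv2.resize(g[160:325,190:390],None,fx=3.6,fy=3.6,interpolation=cv2.INTER_CUBIC))
E
```

```text
tray [414.06584992 414.17611026] ((115.03365325927734, -335.0453796386719), (573.7445678710938, 38.51305389404297), 88.25691223144531)
tray [291.56765957 197.17503546] ((605.9674072265625, 13.41400146484375), (699.8139038085938, 1302.8758544921875), 0.03835523873567581)
grey 425.0 (341.5, 255.0) (22.0, 25.0) 90.0 [[452.8, -137.4], [452.4, -131.8]]
grey 163.5 (335.1082763671875, 206.38145446777344) (13.301034927368164, 15.027122497558594) 23.96249008178711 [[559.7, -124.1], [554.9, -119.0]]
grey 382.0 (275.6706848144531, 202.9634246826172) (18.773359298706055, 22.528032302856445) 6.340191841125488 [[566.8, 7.2], [561.7, 6.8]]
grey 608.5 (225.49557495117188, 202.0663604736328) (24.458744049072266, 27.374977111816406) 48.8140754699707 [[568.4, 118.2], [563.2, 113.1]]
grey 43.5 (276.4734802246094, 185.89825439453125) (19.157470703125, 3.3259501457214355) 3.814074993133545 [[604.9, 5.6], [598.1, 5.2]]
grey 45.5 (339.20001220703125, 152.10000610351562) (8.497057914733887, 13.416407585144043) 26.56505012512207 [[681.9, -134.4], [671.9, -128.9]]
grey 339.5 (221.5, 152.5) (23.0, 21.0) 90.0 [[680.1, 129.0], [670.2, 123.5]]
grey 807.5 (278.0, 155.0) (32.0, 32.0) 90.0 [[674.6, 2.5], [665.0, 2.3]]
```

View pics/c1.png

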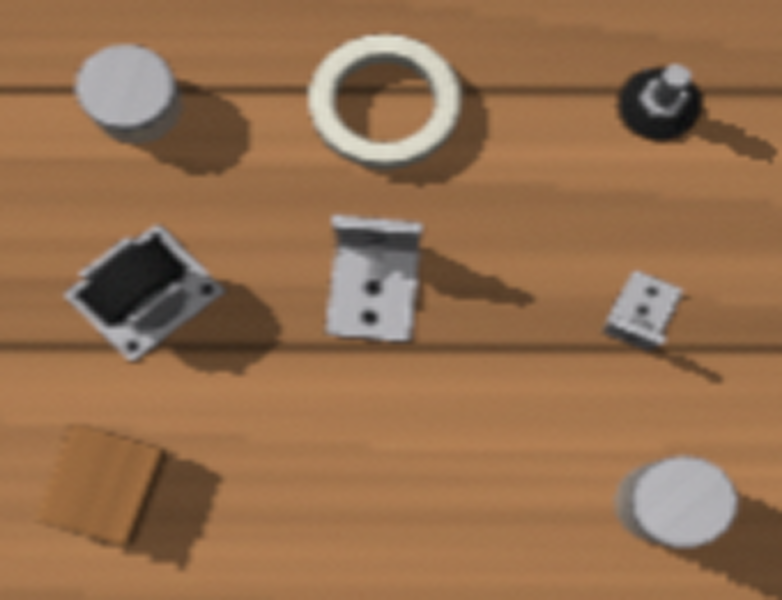

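View pics/c2.png

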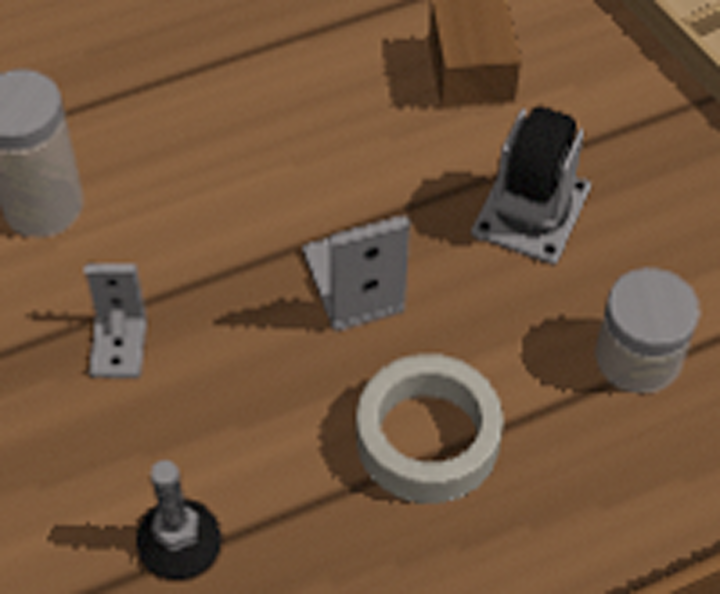

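The crops show clear outlines. In c1 the plate corners of the caster are at (65,295), (133,360) and (222,290). The large bracket's leg is toward +x, and the small bracket's leg is toward −x. I'll turn these into poses.

```bash
python3 - <<'E'
from h import *
f=env.grab_frame("top"); im=f["image"]
P=lambda pts,z: plane(f,[[195+a/4.6,130+b/4] for a,b in pts],z)[:,:2]
ang=lambda v: np.rad2deg(np.arctan2(v[1],v[0])).round(1)
print("jar_short",P([(126,86)],50).round(1)); print("jar_tall",P([(685,502)],90).round(1))
print("foot base/top",P([(660,103)],7).round(1),P([(677,73)],75).round(1)); print("tape",P([(385,100)],25))
l,b,r,t=P([(65,295),(133,360),(222,290),(157,227)],5)
print("caster",((l+r)/2).round(1),np.linalg.norm(b-l),np.linalg.norm(r-b),"x axis",ang(r-b),ang(l-b)-90)
a,b=P([(327,333),(410,341)],6);c,d=P([(333,217),(422,226)],80)
print("BL foot edge",a,b,"leg top",c,d,np.linalg.norm(a-b),np.linalg.norm(c-d),"xdir",ang((a+b)-(c+d)),ang(a-b)+90,ang(c-d)+90)
a,b=P([(635,270),(683,290)],5);c,d=P([(605,328),(663,345)],50)
print("BS",a,b,c,d,np.linalg.norm(a-b),np.linalg.norm(c-d),"xdir",ang((a+b)-(c+d)),ang(a-b)-90,ang(c-d)-90)
hsv=cv2.cvtColor(im,cv2.COLOR_RGB2HSV)
m=((hsv[...,2]>185)&(hsv[...,1]>50)).astype(np.uint8)*255
m=cv2.morphologyEx(m,cv2.MORPH_CLOSE,np.ones((3,3)))
for c in cv2.findContours(m,cv2.RETR_EXTERNAL,cv2.CHAIN_APPROX_NONE)[0]:
    if cv2.contourArea(c)>400: 
        print("pale",cv2.contourArea(c),c.reshape(-1,2).mean(0),cv2.minAreaRect(plane(f,c.reshape(-1,2),20)[:,:2].astype(np.float32)))
for q in([(121,199),(158,196),(167,278),(126,280)],[(391,178),(432,174),(451,294),(411,299)]):
    p=plane(f,q,24)[:,:2]; print(p.round(0).tolist(),p.mean(0),ang((p[3]+p[2])-(p[0]+p[1])))
x=[im[168:305,385:457,::-1],im[190:285,115:173,::-1]]
x=[cv2.resize(i,(0,0),fx=4.2,fy=4.2,interpolation=cv2.INTER_CUBIC) for i in x]
o=np.zeros((600,620,3),np.uint8); o[:x[0].shape[0],:x[0].shape[1]]=x[0]; o[:x[1].shape[0],320:320+x[1].shape[1]]=x[1]; cv2.imwrite("pics/c3.png",o)
E
```

```text
jar_short [[672.4 121.6]]
jar_tall [[ 451.  -131.7]]
foot base/top [[ 673.1 -132.5]] [[ 674.7 -132.2]]
tape [[670.34696041   0.85879301]]
caster [566.1 116.6] 49.04120068119699 57.485750193129824 x axis -47.3 -47.1
BL foot edge [543.8379548   28.16229495] [539.56820407 -11.55708185] leg top [597.01239025  23.73215495] [592.460291   -16.18534267] 39.94821227667692 40.17621465112982 xdir 175.1 173.9 173.5
BS [ 579.45384817 -119.65958402] [ 568.41202101 -142.70131197] [ 542.84411459 -100.75548377] [ 533.92086722 -127.387615  ] 25.55079595366238 28.087270383711118 xdir -25.7 -25.599999999999994 -18.5
pale 3156.0 [141.68907563 236.90756303] ((490.24871826171875, 299.90447998046875), (177.0070343017578, 91.21548461914062), 6.322493553161621)
pale 4730.5 [420.54603175 234.71746032] ((497.85894775390625, -309.70751953125), (263.2035827636719, 91.41468811035156), 8.617513656616211)
[[572.0, 347.0], [579.0, 265.0], [401.0, 240.0], [396.0, 330.0]] [487.08063402 295.73693009] -173.4
[[621.0, -246.0], [630.0, -337.0], [368.0, -373.0], [358.0, -285.0]] [ 494.2841121  -310.19381734] -171.9
```

View pics/c3.png

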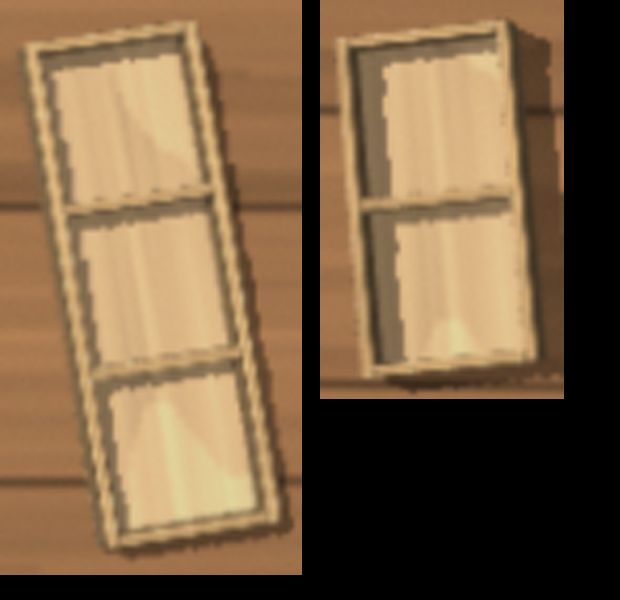

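The tray rectangles come out at 177×91 and 263×91 mm, which matches the given sizes. The bracket widths, plate size and tape/jar positions are also plausible. Next I'll move above the caster and check from near.

```bash
python3 -c "
from h import *
print(go([566.5,116.5,190],132.7))"
```

```text
(array([-1.6609, -1.2697,  0.0869]), array([-5.000e-04,  1.000e-04,  2.367e-01]))
```

Emit:
{"name": "send_rows", "arguments": {"delta_pos": [[-0.15,-0.12,0.01],[-0.3,-0.24,0.02],[-0.45,-0.36,0.03],[-0.6,-0.48,0.04],[-0.75,-0.58,0.045],[-0.9,-0.7,0.05],[-0.9,-0.7,0.05]], "angular": [[0,0,0],[0,0,0],[0,0,0],[0,0,0],[0,0,0],[0,0,0],[0,0,0]], "jaw": [1,1,1,1,1,1,1], "force": 30}}

```text
time: 1.12
position: [407.7, 349.5, 201.2]
tcp_rot: [-180.0, 0.0, 160.8]
contact_force: [1.0, 0.1, 0.5]
finger_gap: 88.4
grip_force: 0.0
```

Emit:
{"name": "send_rows", "arguments": {"delta_pos": [[-0.15,-0.12,0.01],[-0.3,-0.24,0.02],[-0.45,-0.36,0.03],[-0.6,-0.48,0.035],[-0.7,-0.54,0.037],[-0.761,-0.57,0.037],[-0.761,-0.57,0.037],[-0.761,-0.57,0.037]], "angular": [[0,0,0.06],[0,0,0.12],[0,0,0.18],[0,0,0.237],[0,0,0.237],[0,0,0.237],[0,0,0.237],[0,0,0.237]], "jaw": [1,1,1,1,1,1,1,1]}}

```text
time: 2.12
position: [565.9, 118.2, 190.1]
tcp_rot: [-180.0, -0.1, 132.7]
contact_force: [-0.3, 0.3, -0.4]
finger_gap: 88.0
grip_force: 0.0
```

```bash
cat > look.py <<'E'
import sys
from h import *
s=env.get_state(); print(round(s["time"],2),s["position"].round(1),s["tcp_rot"].round(1),round(s["finger_gap"],1),round(s["grip_force"],1),s["contact_force"].round(1))
ims=[]
for n in sys.argv[2:]:
    f=env.grab_frame(n); ims.append(f["image"][:,:,::-1]); np.save(f"/tmp/{n}.npy",f,allow_pickle=True)
if ims:
    o=np.hstack(ims); k=min(800/o.shape[1],600/o.shape[0],1.4); cv2.imwrite(f"pics/{sys.argv[1]}.png",cv2.resize(o,None,fx=k,fy=k))
E
python3 look.py w1 wrist; python3 -c "
from h import *
f=np.load('/tmp/wrist.npy',allow_pickle=True).item()
c,s=np.cos(np.radians(-47.3)),np.sin(np.radians(-47.3))
for x,y,z in[(30,25,5),(30,-25,5),(-30,-25,5),(-30,25,5),(0,0,75)]: print((1.333*1.05*proj(f,[[566.5+c*x-s*y,116.5+s*x+c*y,z]])).round())
"
```

```text
2.12 [565.9 118.2 190.1] [-1.800e+02 -1.000e-01  1.327e+02] 88.0 0.0 [-0.3  0.3 -0.4]
[[420. 285.]]
[[358. 285.]]
[[356. 211.]]
[[421. 211.]]
[[388. 273.]]
```

View pics/w1.png

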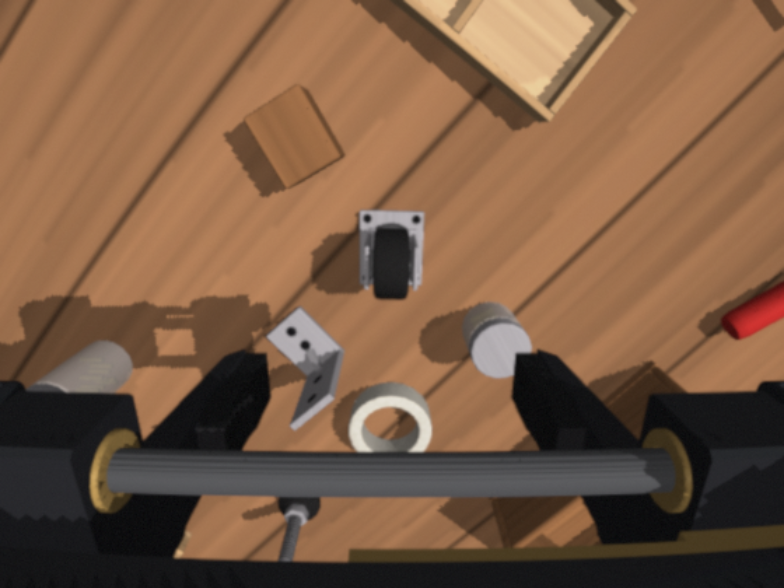

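The wrist view shows the caster plate at (360–424, 211–288), against predictions of 356–421 and 211–285. That is within 2 mm, so the yaw is right. The gripper body is long along the closing direction. Descending and gripping.

Emit:
{"name": "send_rows", "arguments": {"delta_pos": [[-0.005,0,0.1],[-0.005,0,0.2],[-0.005,0,0.3],[-0.005,0,0.4],[-0.005,0,0.46],[-0.005,0,0.49],[-0.005,0,0.51],[-0.005,0,0.51]], "angular": [[0,0,0],[0,0,0],[0,0,0],[0,0,0],[0,0,0],[0,0,0],[0,0,0],[0,0,0]], "jaw": [0.3,0.3,0.3,0.3,0.3,0.3,0.3,0.3]}}

```text
time: 3.18
position: [568.0, 115.8, 37.6]
tcp_rot: [180.0, 0.0, 132.7]
contact_force: [-1.3, -0.2, -0.1]
finger_gap: 56.9
grip_force: 0.0
```

Emit:
{"name": "send_rows", "arguments": {"delta_pos": [[0,0,0],[0,0,0],[0,0,0],[0,0,0],[0,0,0],[0,0,0]], "angular": [[0,0,0],[0,0,0],[0,0,0],[0,0,0],[0,0,0],[0,0,0]], "jaw": [-0.5,-0.5,-0.5,-0.5,-0.5,-0.5], "force": 30}}

```text
time: 3.92
position: [568.2, 115.7, 37.8]
tcp_rot: [180.0, 0.0, 132.7]
contact_force: [-0.4, -1.3, 5.5]
finger_gap: 35.5
grip_force: 30.0
```

Emit:
{"name": "send_rows", "arguments": {"delta_pos": [[0,0,-0.02],[0,0,-0.06],[0,0,-0.14],[0,0,-0.22],[0,0,-0.28],[0,0,-0.3],[0,0,-0.3]], "angular": [[0,0,0],[0,0,0],[0,0,0],[0,0,0],[0,0,0],[0,0,0],[0,0,0]], "jaw": [-0.5,-0.5,-0.5,-0.5,-0.5,-0.5,-0.5]}}

```text
time: 4.8
position: [567.7, 115.7, 127.3]
tcp_rot: [180.0, 0.0, 132.7]
contact_force: [0.0, 0.4, -2.1]
finger_gap: 35.5
grip_force: 30.0
```

```bash
python3 look.py w1; python3 -c "
from h import *
print(go([497.5,-309.5,135],8.6), go([582.5,-296.6,135],8.6), go([412.5,-322.4,135],8.6))"
```

```text
4.8 [567.7 115.7 127.3] [180.    0.  132.7] 35.5 30.0 [ 0.   0.4 -2.1]
(array([-0.8836, -1.1324, -0.0257]), array([ 1.0000e-04, -1.0000e-04,  1.0339e+00])) (array([-1.044 , -0.895 , -0.0256]), array([ 1.0000e-04, -1.0000e-04,  1.0339e+00])) (array([-0.7232, -1.3699, -0.0258]), array([ 1.0000e-04, -1.0000e-04,  1.0339e+00]))
```

Emit:
{"name": "send_rows", "arguments": {"delta_pos": [[-0.05,-0.04,-0.01],[-0.15,-0.12,-0.02],[-0.28,-0.24,-0.025],[-0.41,-0.35,-0.025],[-0.54,-0.46,-0.025],[-0.67,-0.57,-0.025],[-0.79,-0.67,-0.025],[-0.88,-0.75,-0.025],[-0.93,-0.79,-0.025],[-0.95,-0.8,-0.025]], "angular": [[0,0,0],[0,0,0],[0,0,0],[0,0,0],[0,0,0],[0,0,0],[0,0,0],[0,0,0],[0,0,0],[0,0,0]], "jaw": [-0.5,-0.5,-0.5,-0.5,-0.5,-0.5,-0.5,-0.5,-0.5,-0.5]}}

```text
time: 6.05
position: [583.7, -257.6, 134.0]
tcp_rot: [-180.0, -0.1, 132.6]
contact_force: [-0.0, 0.5, -3.4]
finger_gap: 35.2
grip_force: 30.0
```

Emit:
{"name": "send_rows", "arguments": {"delta_pos": [[-0.02,-0.02,0],[-0.04,-0.04,0],[-0.06,-0.06,0],[-0.08,-0.08,0],[-0.09,-0.09,0],[-0.094,-0.095,0],[-0.094,-0.095,0],[-0.094,-0.095,0],[-0.094,-0.095,0],[-0.094,-0.095,0],[-0.094,-0.095,0],[-0.094,-0.095,0]], "angular": [[0,0,0.06],[0,0,0.14],[0,0,0.22],[0,0,0.3],[0,0,0.38],[0,0,0.46],[0,0,0.54],[0,0,0.62],[0,0,0.7],[0,0,0.78],[0,0,0.86],[0,0,0.94]], "jaw": [-0.5,-0.5,-0.5,-0.5,-0.5,-0.5,-0.5,-0.5,-0.5,-0.5,-0.5,-0.5]}}

```text
time: 7.55
position: [582.6, -294.9, 134.4]
tcp_rot: [-179.9, 0.0, 19.6]
contact_force: [0.7, 0.6, -3.1]
finger_gap: 35.2
grip_force: 30.0
```

```bash
python3 -c "
from h import *
print(go([582.5,-296.6,135],8.6))"; python3 look.py w2 wrist
```

```text
(array([-0.0021,  0.0052, -0.0021]), array([-0.0005,  0.0002,  0.092 ]))
7.55 [ 582.6 -294.9  134.4] [-179.9    0.    19.6] 35.2 30.0 [ 0.7  0.6 -3.1]
```

View pics/w2.png

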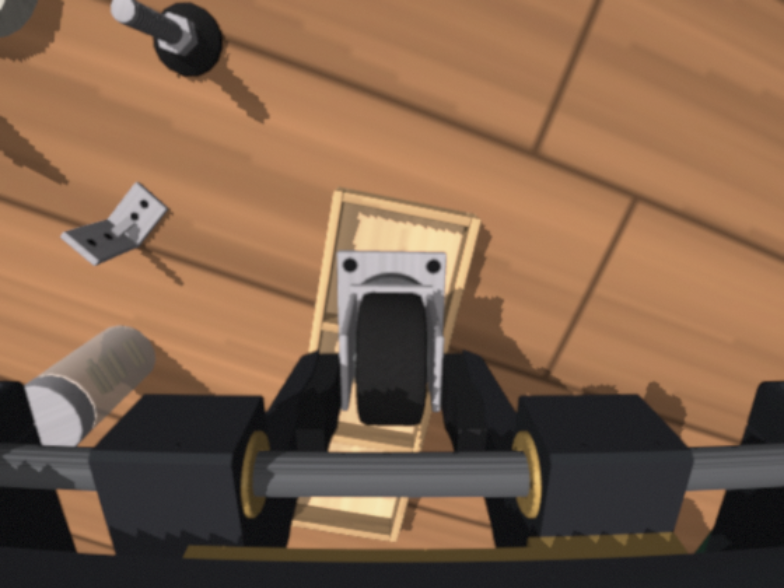

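The caster hangs upright over the far bay. I'll check the tray's far corners at (337,190) and (480,217) against the map.

```bash
python3 -c "
from h import *
f=np.load('/tmp/wrist.npy',allow_pickle=True).item()
print(plane(f,np.array([[337,190],[480,217],[396,541],[294,522]])/1.4,24).round(1))
a=np.radians(8.6);u=np.array([np.cos(a),np.sin(a)]);v=np.array([-u[1],u[0]]);c=np.array([497.5,-309.5])
print([(c+s*132*u+t*46*v).round(1) for s,t in((1,1),(1,-1),(-1,-1),(-1,1))])
"
```

```text
[[ 621.3 -246.8   24. ]
 [ 635.3 -334.1   24. ]
 [ 374.5 -373.7   24. ]
 [ 365.5 -291.4   24. ]]
[array([ 621.1, -244.3]), array([ 634.9, -335.2]), array([ 373.9, -374.7]), array([ 360.1, -283.8])]
```

Emit:
{"name": "send_rows", "arguments": {"delta_pos": [[-0.002,0.005,0],[-0.002,0.005,0.05],[-0.002,0.005,0.11],[-0.002,0.005,0.17],[-0.002,0.005,0.22],[-0.002,0.005,0.25],[-0.002,0.005,0.275],[-0.002,0.005,0.29],[-0.002,0.005,0.298],[-0.002,0.005,0.302],[-0.002,0.005,0.302]], "angular": [[0,0,0.06],[0,0,0.092],[0,0,0.092],[0,0,0.092],[0,0,0.092],[0,0,0.092],[0,0,0.092],[0,0,0.092],[0,0,0.092],[0,0,0.092],[0,0,0.092]], "jaw": [-0.5,-0.5,-0.5,-0.5,-0.5,-0.5,-0.5,-0.5,-0.5,-0.5,-0.5]}}

```text
time: 8.98
position: [582.6, -298.4, 44.4]
tcp_rot: [180.0, -0.0, 8.8]
contact_force: [-0.1, -0.7, -2.8]
finger_gap: 35.1
grip_force: 30.0
```

```bash
python3 look.py x
```

```text
8.97 [ 582.6 -298.4   44.4] [180.   -0.    8.8] 35.1 30.0 [-0.1 -0.7 -2.8]
```

Emit:
{"name": "send_rows", "arguments": {"delta_pos": [[0,0,0.003],[0,0,0.005],[0,0,0.005],[0,0,0.005],[0,0,0.005],[0,0,0.005],[0,0,0.005]], "angular": [[0,0,0],[0,0,0],[0,0,0],[0,0,0],[0,0,0],[0,0,0],[0,0,0]], "jaw": [-0.5,-0.5,-0.5,0.2,0.2,0.2,0.2]}}

```text
time: 9.85
position: [582.5, -298.3, 42.7]
tcp_rot: [180.0, -0.0, 8.8]
contact_force: [-0.4, 0.2, 0.4]
finger_gap: 52.9
grip_force: 0.0
```

Emit:
{"name": "send_rows", "arguments": {"delta_pos": [[0,0,-0.05],[0,0,-0.15],[0,0,-0.25],[0,0,-0.35],[0,0,-0.4],[0,0,-0.4]], "angular": [[0,0,0],[0,0,0],[0,0,0],[0,0,0],[0,0,0],[0,0,0]], "jaw": [0.2,0.2,0.2,0.2,0.2,0.2]}}

```text
time: 10.6
position: [583.5, -298.8, 164.6]
tcp_rot: [179.9, -0.2, 8.8]
contact_force: [-1.0, -0.3, -0.3]
finger_gap: 53.1
grip_force: 0.0
```

```bash
python3 look.py w3 wrist; python3 -c "
from h import *
print(go([593,3.4,165],174),go([593,3.4,165],-6))"
```

```text
10.6 [ 583.5 -298.8  164.6] [179.9  -0.2   8.8] 53.1 0.0 [-1.  -0.3 -0.3]
(array([ 0.1887, -0.9882, -0.0073]), array([ 4.0000e-04,  2.0000e-04, -1.3765e+00])) (array([ 0.1887, -0.9882, -0.0073]), array([ 0.0002, -0.0003,  0.1235]))
```

View pics/w3.png

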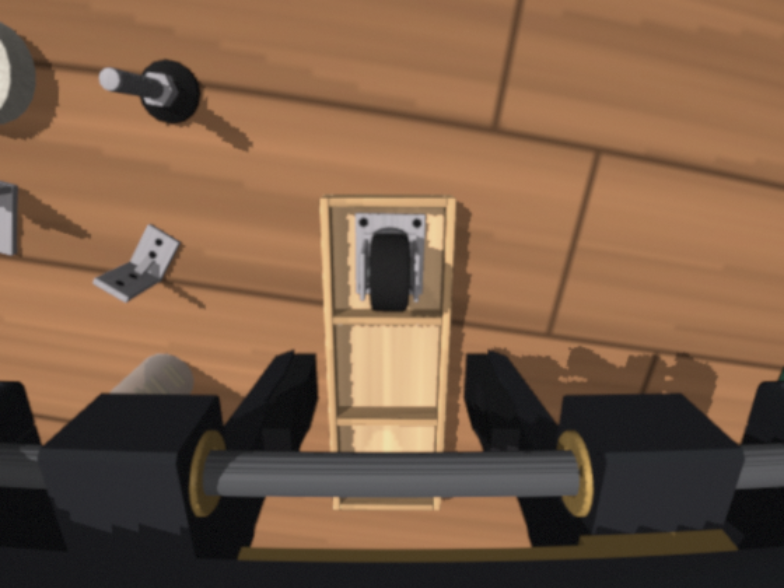

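The caster sits inside the far bay, plate at (357–425, 213–300). Now the large bracket.

Emit:
{"name": "send_rows", "arguments": {"delta_pos": [[0.03,-0.15,0],[0.06,-0.33,0],[0.1,-0.52,0],[0.13,-0.7,0],[0.16,-0.84,0],[0.18,-0.94,-0.007],[0.189,-0.988,-0.007],[0.189,-0.988,-0.007],[0.189,-0.988,-0.007]], "angular": [[0,0,0.05],[0,0,0.1],[0,0,0.123],[0,0,0.123],[0,0,0.123],[0,0,0.123],[0,0,0.123],[0,0,0.123],[0,0,0.123]], "jaw": [0.6,0.6,0.6,0.6,0.6,0.6,0.6,0.6,0.6]}}

```text
time: 11.78
position: [592.7, 2.3, 164.1]
tcp_rot: [180.0, 0.1, -6.0]
contact_force: [-0.5, -0.6, -0.1]
finger_gap: 70.3
grip_force: 0.0
```

```bash
python3 look.py w4 wrist; python3 -c "
from h import *
f=np.load('/tmp/wrist.npy',allow_pickle=True).item()
c,s=np.cos(np.radians(174)),np.sin(np.radians(174))
for x,y,z in[(27.5,20,6),(27.5,-20,6),(-27.5,20,80),(-27.5,-20,80)]: print((1.4*proj(f,[[568.5+c*x-s*y,6+s*x+c*y,z]])).round())
print(go([593,3.4,50],-6))
"
```

```text
11.78 [592.7   2.3 164.1] [ 1.8e+02  1.0e-01 -6.0e+00] 70.3 0.0 [-0.5 -0.6 -0.1]
[[415. 321.]]
[[363. 321.]]
[[424. 282.]]
[[354. 282.]]
(array([ 0.0004, -0.0042,  0.381 ]), array([ 0.0002,  0.0003, -0.    ]))
```

View pics/w4.png

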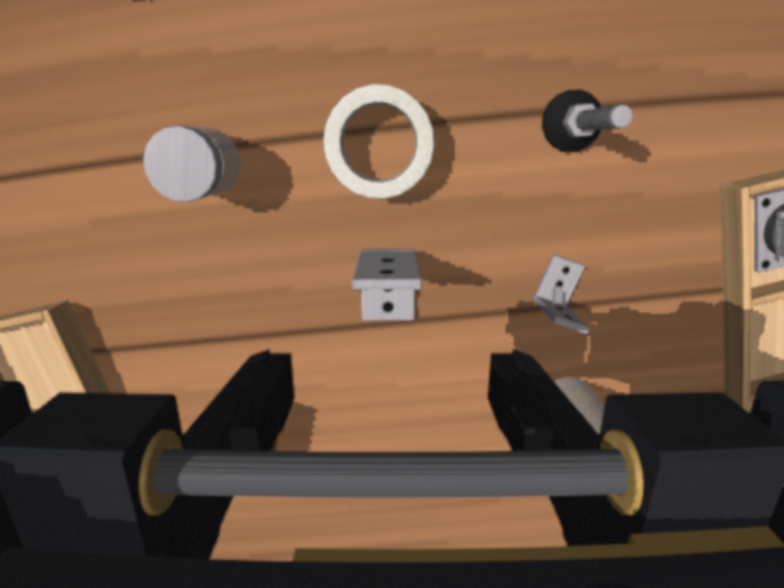

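The large bracket's leg top spans (353–420, 284), as predicted within 2 mm. This same frame also lets me refine the jar lid (180,164), stud top (621,116) and small bracket leg edge (537,300)–(588,331).

```bash
python3 -c "
from h import *
f=np.load('/tmp/wrist.npy',allow_pickle=True).item()
for n,p,z in(('jar',(180,164),50),('stud',(621,116),75),('base',(572,121),10),('bs1',(537,300),50),('bs2',(588,331),50),('bsf1',(557,255),5),('bsf2',(585,266),5),('tape',(379,141),25)): print(n,plane(f,[np.array(p)/1.4],z)[0].round(1))
"
```

```text
jar [674.2 122.5  50. ]
stud [ 674.4 -131.2   75. ]
base [ 674.2 -129.1   10. ]
bs1 [563.8 -91.5  50. ]
bs2 [ 537.6 -126.5   50. ]
bsf1 [ 580.3 -120.4    5. ]
bsf2 [ 569.6 -141.8    5. ]
tape [673.8   1.5  25. ]
```

Emit:
{"name": "send_rows", "arguments": {"delta_pos": [[0.004,-0.004,0.08],[0.004,-0.004,0.17],[0.004,-0.004,0.26],[0.004,-0.004,0.32],[0.004,-0.004,0.36],[0.004,-0.004,0.38],[0.004,-0.004,0.38]], "angular": [[0,0,0],[0,0,0],[0,0,0],[0,0,0],[0,0,0],[0,0,0],[0,0,0]], "jaw": [0.4,0.4,0.4,0.4,0.4,0.4,0.4]}}

```text
time: 12.7
position: [594.5, 4.4, 50.8]
tcp_rot: [180.0, -0.0, -5.9]
contact_force: [0.7, 0.1, 0.3]
finger_gap: 61.9
grip_force: 0.0
```

Emit:
{"name": "send_rows", "arguments": {"delta_pos": [[0,0,0],[0,0,0],[0,0,0],[0,0,0],[0,0,0],[0,0,0]], "angular": [[0,0,0],[0,0,0],[0,0,0],[0,0,0],[0,0,0],[0,0,0]], "jaw": [-0.5,-0.5,-0.5,-0.5,-0.5,-0.5], "force": 40}}

```text
time: 13.45
position: [594.9, 4.5, 51.4]
tcp_rot: [-180.0, -0.1, -5.9]
contact_force: [-0.0, 0.5, 4.8]
finger_gap: 38.1
grip_force: 40.0
```

Emit:
{"name": "send_rows", "arguments": {"delta_pos": [[0,0,-0.01],[0,0,-0.04],[0,0,-0.1],[0,0,-0.18],[0,0,-0.26],[0,0,-0.31],[0,0,-0.33],[0,0,-0.33]], "angular": [[0,0,0],[0,0,0],[0,0,0],[0,0,0],[0,0,0],[0,0,0],[0,0,0],[0,0,0]], "jaw": [-0.5,-0.5,-0.5,-0.5,-0.5,-0.5,-0.5,-0.5]}}

```text
time: 14.45
position: [594.3, 4.4, 149.9]
tcp_rot: [180.0, -0.0, -5.9]
contact_force: [0.3, -0.0, -3.8]
finger_gap: 37.9
grip_force: 40.0
```

```bash
python3 look.py w1; python3 -c "
from h import *
print(go([521.7,-305.8,150],8.6))"
```

```text
14.45 [594.3   4.4 149.9] [180.   -0.   -5.9] 37.9 40.0 [ 0.3 -0.  -3.8]
(array([-1.3380e-01,  1.0536e+00, -4.0000e-04]), array([ 0.000e+00, -1.000e-04, -1.211e-01]))
```

Emit:
{"name": "send_rows", "arguments": {"delta_pos": [[-0.01,0.05,0],[-0.02,0.15,0],[-0.03,0.27,0],[-0.05,0.4,0],[-0.07,0.53,0],[-0.085,0.66,0],[-0.1,0.78,0],[-0.115,0.88,0],[-0.125,0.96,0],[-0.134,1.0,0],[-0.134,1.0,0]], "angular": [[0,0,0],[0,0,-0.03],[0,0,-0.06],[0,0,-0.09],[0,0,-0.12],[0,0,-0.121],[0,0,-0.121],[0,0,-0.121],[0,0,-0.121],[0,0,-0.121],[0,0,-0.121]], "jaw": [-0.5,-0.5,-0.5,-0.5,-0.5,-0.5,-0.5,-0.5,-0.5,-0.5,-0.5]}}

```text
time: 15.82
position: [522.3, -290.3, 148.9]
tcp_rot: [-179.9, 0.1, 8.5]
contact_force: [-0.5, 1.1, -2.9]
finger_gap: 38.1
grip_force: 40.0
```

```bash
python3 look.py w5 wrist; python3 -c "
from h import *
print(go([521.7,-306.3,57.5],8.6))"
```

```text
15.82 [ 522.3 -290.3  148.9] [-1.799e+02  1.000e-01  8.500e+00] 38.1 40.0 [-0.5  1.1 -2.9]
(array([-0.0115,  0.0549,  0.3053]), array([-0.0006,  0.0003, -0.0006]))
```

View pics/w5.png

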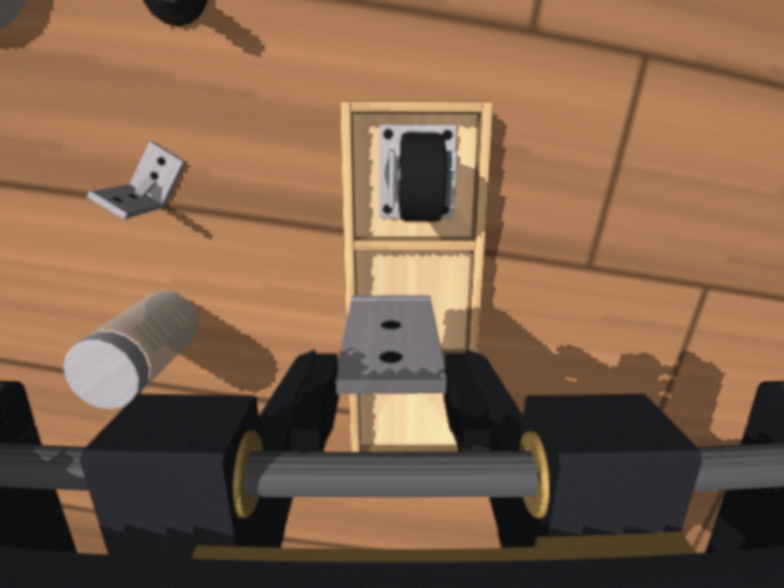

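The bracket hangs straight over the middle bay, and the caster is centred in the far bay. Correcting sideways, lowering and releasing.

Emit:
{"name": "send_rows", "arguments": {"delta_pos": [[-0.005,0.03,0],[-0.01,0.055,0.01],[-0.011,0.055,0.06],[-0.011,0.055,0.12],[-0.011,0.055,0.18],[-0.011,0.055,0.23],[-0.011,0.055,0.265],[-0.011,0.055,0.285],[-0.011,0.055,0.297],[-0.011,0.055,0.304],[-0.011,0.055,0.304]], "angular": [[0,0,0],[0,0,0],[0,0,0],[0,0,0],[0,0,0],[0,0,0],[0,0,0],[0,0,0],[0,0,0],[0,0,0],[0,0,0]], "jaw": [-0.5,-0.5,-0.5,-0.5,-0.5,-0.5,-0.5,-0.5,-0.5,-0.5,-0.5]}}

```text
time: 17.25
position: [523.0, -306.9, 59.1]
tcp_rot: [180.0, -0.1, 8.6]
contact_force: [0.8, 0.7, -3.1]
finger_gap: 38.0
grip_force: 40.0
```

Emit:
{"name": "send_rows", "arguments": {"delta_pos": [[0,0,0.003],[0,0,0.006],[0,0,0.006],[0,0,0.006]], "angular": [[0,0,0],[0,0,0],[0,0,0],[0,0,0]], "jaw": [-0.5,-0.5,-0.5,-0.5]}}

```text
time: 17.75
position: [523.2, -307.0, 57.4]
tcp_rot: [179.9, -0.1, 8.6]
contact_force: [2.2, -1.0, 1.3]
finger_gap: 37.7
grip_force: 40.0
```

Emit:
{"name": "send_rows", "arguments": {"delta_pos": [[0,0,0.002],[0,0,0.003],[0,0,0.003],[0,0,0.003],[0,0,0.003],[0,0,0.003]], "angular": [[0,0,0],[0,0,0],[0,0,0],[0,0,0],[0,0,0],[0,0,0]], "jaw": [-0.5,-0.5,0.25,0.25,0.25,0.25]}}

```text
time: 18.5
position: [521.9, -306.4, 55.3]
tcp_rot: [-180.0, 0.1, 8.6]
contact_force: [-0.5, 0.4, 0.5]
finger_gap: 55.3
grip_force: 0.0
```

Emit:
{"name": "send_rows", "arguments": {"delta_pos": [[0,0,-0.05],[0,0,-0.15],[0,0,-0.25],[0,0,-0.35],[0,0,-0.35]], "angular": [[0,0,0],[0,0,0],[0,0,0],[0,0,0],[0,0,0]], "jaw": [0.25,0.25,0.25,0.25,0.25]}}

```text
time: 19.12
position: [524.8, -308.1, 165.2]
tcp_rot: [179.7, -0.3, 8.6]
contact_force: [0.5, -0.8, 0.1]
finger_gap: 55.0
grip_force: 0.0
```

```bash
python3 look.py w6 wrist; python3 -c "
from h import *
print(go([673.3,122.1,150],8.6))"
```

```text
19.12 [ 524.8 -308.1  165.2] [179.7  -0.3   8.6] 55.0 0.0 [ 0.5 -0.8  0.1]
(array([ 0.7072, -1.3407,  0.0411]), array([ 0.0012, -0.0014, -0.0001]))
```

View pics/w6.png

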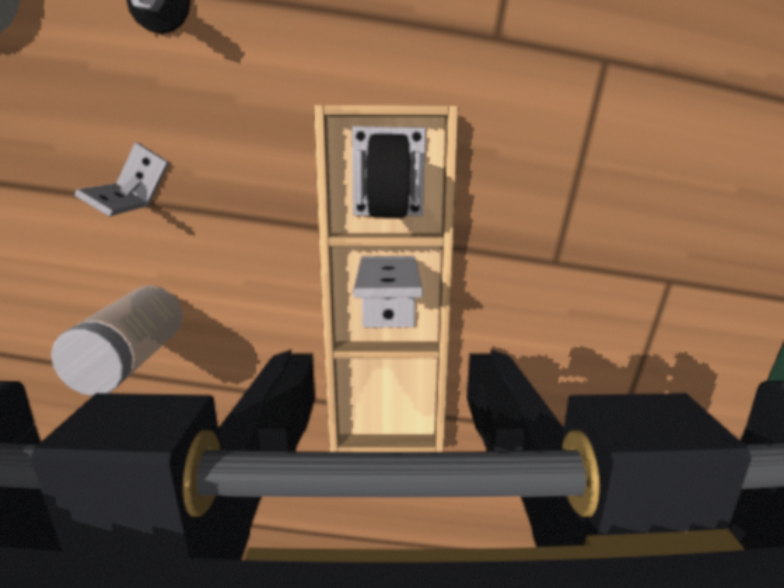

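The large bracket stands in the middle bay (leg top 355–421, 293), clear of the walls. On to the short jar.

Emit:
{"name": "send_rows", "arguments": {"delta_pos": [[0.05,-0.1,0],[0.14,-0.27,0.01],[0.23,-0.44,0.02],[0.32,-0.61,0.02],[0.41,-0.78,0.03],[0.5,-0.95,0.04],[0.5,-0.95,0.041]], "angular": [[0,0,0],[0,0,0],[0,0,0],[0,0,0],[0,0,0],[0,0,0],[0,0,0]], "jaw": [1,1,1,1,1,1,1]}}

```text
time: 20.05
position: [627.7, 1.5, 146.1]
tcp_rot: [-179.9, 0.2, 8.9]
contact_force: [0.3, -0.3, -0.6]
finger_gap: 88.0
grip_force: 0.0
```

Emit:
{"name": "send_rows", "arguments": {"delta_pos": [[0.08,-0.15,0],[0.15,-0.28,0],[0.19,-0.36,0],[0.207,-0.39,0],[0.207,-0.39,0],[0.207,-0.39,0],[0.207,-0.39,0]], "angular": [[0,0,0],[0,0,0],[0,0,0],[0,0,0],[0,0,0],[0,0,0],[0,0,0]], "jaw": [1,1,1,1,1,1,1]}}

```text
time: 20.92
position: [672.1, 121.3, 148.7]
tcp_rot: [180.0, 0.0, 8.5]
contact_force: [0.2, 0.5, 0.3]
finger_gap: 88.3
grip_force: 0.0
```

```bash
python3 look.py w7; python3 -c "
from h import *
print(go([673.3,122.1,36],8.6))"
```

```text
20.93 [672.1 121.3 148.7] [180.    0.    8.5] 88.3 0.0 [0.2 0.5 0.3]
(array([ 0.0045, -0.0021,  0.3755]), array([ 0.0001,  0.    , -0.0008]))
```

Emit:
{"name": "send_rows", "arguments": {"delta_pos": [[0.004,-0.002,0.08],[0.004,-0.002,0.17],[0.004,-0.002,0.26],[0.004,-0.002,0.32],[0.004,-0.002,0.355],[0.004,-0.002,0.375],[0.004,-0.002,0.375],[0.004,-0.002,0.375]], "angular": [[0,0,0],[0,0,0],[0,0,0],[0,0,0],[0,0,0],[0,0,0],[0,0,0],[0,0,0]], "jaw": [0.8,0.8,0.8,0.8,0.8,0.8,0.8,0.8]}}

```text
time: 21.92
position: [674.1, 123.5, 37.0]
tcp_rot: [180.0, -0.1, 8.6]
contact_force: [-0.3, 0.8, -0.3]
finger_gap: 79.2
grip_force: 0.0
```

Emit:
{"name": "send_rows", "arguments": {"delta_pos": [[0,0,0],[0,0,0],[0,0,0],[0,0,0],[0,0,0],[0,0,0]], "angular": [[0,0,0],[0,0,0],[0,0,0],[0,0,0],[0,0,0],[0,0,0]], "jaw": [-0.4,-0.4,-0.4,-0.4,-0.4,-0.4], "force": 30}}

```text
time: 22.68
position: [673.3, 123.3, 36.0]
tcp_rot: [180.0, 0.0, 8.6]
contact_force: [0.0, 0.1, -0.3]
finger_gap: 26.4
grip_force: 0.0
```

Emit:
{"name": "send_rows", "arguments": {"delta_pos": [[0,0,-0.01],[0,0,-0.04],[0,0,-0.1],[0,0,-0.18],[0,0,-0.26],[0,0,-0.33],[0,0,-0.37],[0,0,-0.38],[0,0,-0.38]], "angular": [[0,0,0],[0,0,0],[0,0,0],[0,0,0],[0,0,0],[0,0,0],[0,0,0],[0,0,0],[0,0,0]], "jaw": [-0.4,-0.4,-0.4,-0.4,-0.4,-0.4,-0.4,-0.4,-0.4]}}

```text
time: 23.8
position: [673.0, 123.3, 149.5]
tcp_rot: [180.0, 0.0, 8.6]
contact_force: [0.6, 0.4, -0.4]
finger_gap: 26.3
grip_force: 0.0
```

```bash
python3 look.py w7; python3 -c "
from h import *
print(go([412.5,-323,150],8.6))"
```

```text
23.8 [673.  123.3 149.5] [180.    0.    8.6] 26.3 0.0 [ 0.6  0.4 -0.4]
(array([-1.0806e+00,  1.3413e+00, -7.0000e-04]), array([ 0.    ,  0.0004, -0.0001]))
```

The fingers closed on nothing (26 mm, no grip force), so I'll look.

```bash
python3 look.py w8 wrist top
```

```text
23.8 [673.  123.3 149.5] [180.    0.    8.6] 26.3 0.0 [ 0.6  0.4 -0.4]
```

View pics/w8.png

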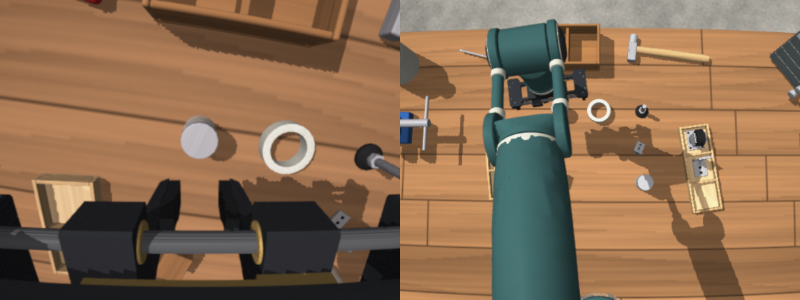

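The wrist view shows the jar upright at (199,139), in line with the fingers. I'll locate it.

```bash
python3 -c "
from h import *
f=np.load('/tmp/wrist.npy',allow_pickle=True).item()
im=f['image']; hsv=cv2.cvtColor(im,cv2.COLOR_RGB2HSV)
m=((hsv[...,1]<50)&(hsv[...,2]>110)).astype(np.uint8)*255
for c in cv2.findContours(m,cv2.RETR_EXTERNAL,cv2.CHAIN_APPROX_NONE)[0]:
    a=cv2.contourArea(c)
    if a>300:
        (u,v),r=cv2.minEnclosingCircle(c); q=plane(f,[[u,v],[u-r,v],[u+r,v]],50); print(a,u,v,r,q[0].round(1),np.linalg.norm(q[1]-q[2]).round(1), plane(f,[[u,v]],25)[0].round(1), plane(f,[[u,v]],90)[0].round(1))
print(env.get_state()['position'])
"
```

```text
4411.5 401.41558837890625 205.0 39.04823303222656 [683.7  17.4  50. ] 69.3 [677.2   6.3  25. ] [694.1  35.   90. ]
2271.5 279.1090087890625 192.0995330810547 29.539173126220703 [679.2 124.2  50. ] 50.3 [672.3 123.2  25. ] [690.3 125.9  90. ]
526.0 554.625 25.0 25.380023956298828 [846.1 -68.3  50. ] 44.5 [854.8 -87.3  25. ] [832.2 -37.8  90. ]
[672.49801503 123.21420452 148.66951434]
```

```bash
python3 -c "
from h import *
f=env.grab_frame('scene'); im=f['image']
print(proj(f,[[672.5,121.6,50],[678,124,50],[701,124,50],[645,124,50],[670.5,1,25]]).round(1))
for nm,i in(('old',cv2.imread('pics/scene0.png')[:,:,::-1]),('new',im)):
  hsv=cv2.cvtColor(i,cv2.COLOR_RGB2HSV)
  m=((hsv[...,1]<50)&(hsv[...,2]>90)).astype(np.uint8)*255
  for c in cv2.findContours(m,cv2.RETR_EXTERNAL,cv2.CHAIN_APPROX_NONE)[0]:
    a=cv2.contourArea(c);x,y,w,h=cv2.boundingRect(c)
    if a>60 and 170<x<420 and 150<y<330: print(nm,a,x,y,w,h)
cv2.imwrite('pics/s9.png',cv2.resize(im[140:330,270:470,::-1],None,fx=3,fy=3,interpolation=cv2.INTER_CUBIC))
"
```

```text
[[370.2 243.4]
 [373.  245.3]
 [379.7 255.4]
 [363.6 231.4]
 [308.2 273.9]]
old 1171.5 289 259 41 40
old 196.0 215 246 16 19
old 446.5 359 234 25 35
old 121.0 274 220 30 22
old 144.0 326 196 28 37
old 655.0 182 180 30 45
new 1246.5 289 259 41 41
new 120.5 215 246 14 19
new 582.5 357 234 27 35
new 770.5 183 179 29 46
```

View pics/s9.png

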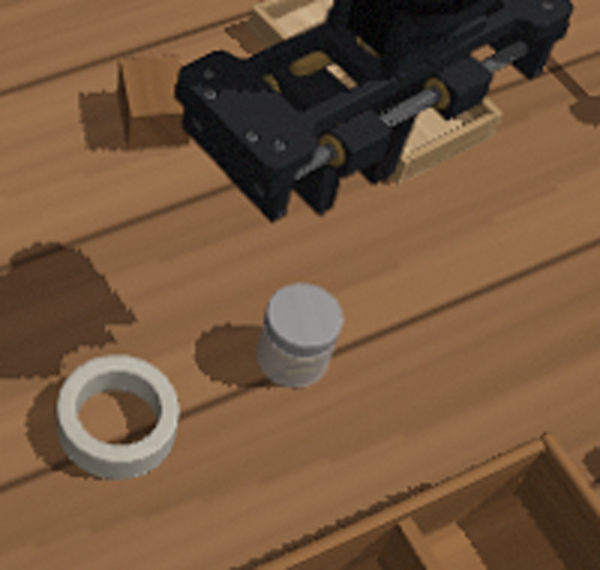

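The jar stands unmoved at its original spot, lid at about (371,245). The fingers must not have been where the state said. I'll compare the reported TCP with where the fingertips appear in the scene image: about (376,210) and (398,200).

```bash
python3 -c "
from h import *
f=env.grab_frame('scene'); s=env.get_state(); p=s['position']; R=Ro.from_euler('xyz',s['tcp_rot'],degrees=True)
print(p, s['joint_positions'].round(2), s['tcp_rot'])
for y in(-22,-13,0,13,22): print(y,proj(f,[p+R.apply([0,y,14])]).round(1))
t=env.grab_frame('top'); print('top',[proj(t,[p+R.apply([x,y,-60])]).round(0).tolist() for x,y in((37,93),(-37,93),(-37,-93),(37,-93))])
w=env.grab_frame('wrist'); print('wrist tips',[proj(w,[p+R.apply([0,y,14])]).round(0).tolist() for y in(-13,13)])
K,d,Rc,tc=cam(w); print('cam in tool',R.inv().apply(-Rc.T@tc-p).round(1))
"
```

```text
[672.60426377 123.23653916 148.70758487] [ 8.3  18.76 94.54  0.   66.82 89.71] [-1.79998560e+02  1.19759010e-01  8.58295404e+00]
-22 [[389.8 208.7]]
-13 [[385.6 211. ]]
0 [[379.6 214.5]]
13 [[373.4 217.9]]
22 [[369.1 220.4]]
top [[[259.0, 106.0]], [[265.0, 145.0]], [[164.0, 160.0]], [[159.0, 121.0]]]
wrist tips [[[258.0, 240.0]], [[301.0, 240.0]]]
cam in tool [  81.1   -0.2 -168.3]
```

The observed fingertips look about 20–30 mm higher than reported. That would also fit the two tall-part grasps working and this one closing just above the lid. I'll reopen, descend and creep lower, watching the force.

Emit:
{"name": "send_rows", "arguments": {"delta_pos": [[0,0,0],[0,0,0],[0,0,0],[0,0,0.08],[0,0,0.17],[0,0,0.26],[0,0,0.32],[0,0,0.355],[0,0,0.375],[0,0,0.375]], "angular": [[0,0,0],[0,0,0],[0,0,0],[0,0,0],[0,0,0],[0,0,0],[0,0,0],[0,0,0],[0,0,0],[0,0,0]], "jaw": [0.8,0.8,0.8,0.8,0.8,0.8,0.8,0.8,0.8,0.8]}}

```text
time: 25.35
position: [673.5, 123.4, 37.7]
tcp_rot: [180.0, -0.0, 8.6]
contact_force: [0.6, -0.1, -0.1]
finger_gap: 79.5
grip_force: 0.0
```

```bash
python3 look.py w10 wrist scene; python3 -c "
from h import *
f=env.grab_frame('scene'); s=env.get_state(); p=s['position']; R=Ro.from_euler('xyz',s['tcp_rot'],degrees=True)
for z in (0,25):print([((proj(f,[p+R.apply([0,y,14])+[0,0,z]])[0]-[270,140])*3).round() for y in(-48,48)])
cv2.imwrite('pics/s11.png',cv2.resize(f['image'][140:330,270:470,::-1],None,fx=3,fy=3,interpolation=cv2.INTER_CUBIC))"
```

```text
25.35 [673.5 123.4  37.7] [180.   -0.    8.6] 79.5 0.0 [ 0.6 -0.1 -0.1]
[array([357., 299.]), array([236., 371.])]
[array([365., 276.]), array([241., 349.])]
```

View pics/s11.png

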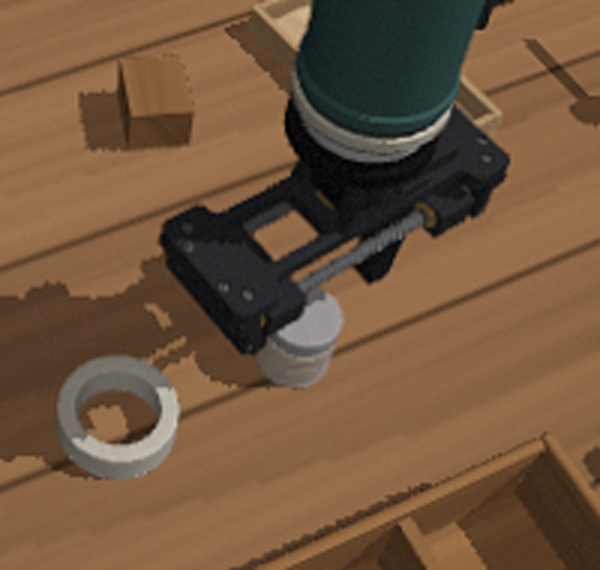

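The crop shows the right fingertip at (378,280). A point 25 mm above the reported tip would project to about (365,276), and the reported tip itself to (357,299). So the fingertips ride about 25 mm higher than the state says, roughly at lid level. Creeping down to a reported z of 18 keeps 4 mm of clearance even if the report is right.

Emit:
{"name": "send_rows", "arguments": {"delta_pos": [[0,0,0.015],[0,0,0.03],[0,0,0.045],[0,0,0.06],[0,0,0.065],[0,0,0.065]], "angular": [[0,0,0],[0,0,0],[0,0,0],[0,0,0],[0,0,0],[0,0,0]], "jaw": [0.8,0.8,0.8,0.8,0.8,0.8]}}

```text
time: 26.25
position: [673.2, 123.3, 17.7]
tcp_rot: [-180.0, 0.0, 8.6]
contact_force: [0.9, 0.6, 0.5]
finger_gap: 79.1
grip_force: 0.0
```

Emit:
{"name": "send_rows", "arguments": {"delta_pos": [[0,0,0],[0,0,0],[0,0,0],[0,0,0],[0,0,0],[0,0,0]], "angular": [[0,0,0],[0,0,0],[0,0,0],[0,0,0],[0,0,0],[0,0,0]], "jaw": [-0.1,-0.1,-0.1,-0.1,-0.1,-0.1], "force": 10}}

```text
time: 27.0
position: [673.4, 123.4, 18.1]
tcp_rot: [-180.0, -0.0, 8.6]
contact_force: [0.3, 0.3, 1.4]
finger_gap: 45.5
grip_force: 10.0
```

The jar was gripped at 45.5 mm, which confirms the offset. I'll open a little, go 8 mm deeper for a better hold, then regrip at 30 N and lift.

Emit:
{"name": "send_rows", "arguments": {"delta_pos": [[0,0,0],[0,0,0],[0,0,0],[0,0,0.007],[0,0,0.014],[0,0,0.021],[0,0,0.027],[0,0,0.027]], "angular": [[0,0,0],[0,0,0],[0,0,0],[0,0,0],[0,0,0],[0,0,0],[0,0,0],[0,0,0]], "jaw": [0.4,0.4,0.4,0.4,0.4,0.4,0.4,0.4]}}

```text
time: 28.0
position: [673.1, 123.3, 9.6]
tcp_rot: [180.0, 0.0, 8.6]
contact_force: [-0.4, -0.8, 0.1]
finger_gap: 61.8
grip_force: 0.0
```

Emit:
{"name": "send_rows", "arguments": {"delta_pos": [[0,0,0],[0,0,0],[0,0,0],[0,0,0],[0,0,0]], "angular": [[0,0,0],[0,0,0],[0,0,0],[0,0,0],[0,0,0]], "jaw": [-0.3,-0.3,-0.3,-0.3,-0.3], "force": 30}}

```text
time: 28.62
position: [673.4, 123.4, 10.0]
tcp_rot: [-180.0, -0.0, 8.6]
contact_force: [0.1, -0.4, 1.4]
finger_gap: 45.5
grip_force: 30.0
```

Emit:
{"name": "send_rows", "arguments": {"delta_pos": [[0,0,-0.01],[0,0,-0.04],[0,0,-0.1],[0,0,-0.18],[0,0,-0.26],[0,0,-0.33],[0,0,-0.37],[0,0,-0.4],[0,0,-0.4],[0,0,-0.4]], "angular": [[0,0,0],[0,0,0],[0,0,0],[0,0,0],[0,0,0],[0,0,0],[0,0,0],[0,0,0],[0,0,0],[0,0,0]], "jaw": [-0.3,-0.3,-0.3,-0.3,-0.3,-0.3,-0.3,-0.3,-0.3,-0.3]}}

```text
time: 29.88
position: [672.6, 123.2, 128.8]
tcp_rot: [180.0, 0.1, 8.6]
contact_force: [0.2, -0.4, -1.3]
finger_gap: 45.4
grip_force: 30.0
```

```bash
python3 -c "
from h import *
print(go([412.5,-323,150],8.6))"
```

```text
(array([-1.0795,  1.3412, -0.0687]), array([ 0.    ,  0.0009, -0.0001]))
```

Emit:
{"name": "send_rows", "arguments": {"delta_pos": [[-0.03,0.04,-0.02],[-0.09,0.11,-0.04],[-0.18,0.22,-0.06],[-0.28,0.35,-0.06],[-0.38,0.47,-0.06],[-0.48,0.6,-0.06],[-0.58,0.72,-0.06],[-0.67,0.83,-0.06],[-0.75,0.93,-0.06]], "angular": [[0,0,0],[0,0,0],[0,0,0],[0,0,0],[0,0,0],[0,0,0],[0,0,0],[0,0,0],[0,0,0]], "jaw": [-0.3,-0.3,-0.3,-0.3,-0.3,-0.3,-0.3,-0.3,-0.3]}}

```text
time: 31.0
position: [489.9, -188.3, 148.3]
tcp_rot: [180.0, 0.0, 8.5]
contact_force: [0.6, 0.2, -2.2]
finger_gap: 45.5
grip_force: 30.0
```

Emit:
{"name": "send_rows", "arguments": {"delta_pos": [[-0.08,0.1,0],[-0.16,0.2,0],[-0.23,0.29,0],[-0.28,0.35,0],[-0.31,0.39,0],[-0.33,0.411,0],[-0.33,0.411,0],[-0.33,0.411,0]], "angular": [[0,0,0],[0,0,0],[0,0,0],[0,0,0],[0,0,0],[0,0,0],[0,0,0],[0,0,0]], "jaw": [-0.3,-0.3,-0.3,-0.3,-0.3,-0.3,-0.3,-0.3]}}

```text
time: 32.0
position: [413.2, -322.3, 147.9]
tcp_rot: [-180.0, -0.0, 8.6]
contact_force: [-0.6, 0.1, -1.4]
finger_gap: 45.3
grip_force: 30.0
```

```bash
python3 look.py w12 wrist; python3 -c "
from h import *
print(go([412.5,-323,16.3],8.6))
f=np.load('/tmp/wrist.npy',allow_pickle=True).item(); im=f['image']
hsv=cv2.cvtColor(im,cv2.COLOR_RGB2HSV)
s=env.get_state();p=s['position'];R=Ro.from_euler('xyz',s['tcp_rot'],degrees=True)
m=((hsv[...,1]<60)&(hsv[...,2]>90)).astype(np.uint8)*255
for c in cv2.findContours(m,cv2.RETR_EXTERNAL,cv2.CHAIN_APPROX_NONE)[0]:
    if cv2.contourArea(c)>400: print(cv2.contourArea(c),cv2.boundingRect(c))
print('jar lid top if real', [proj(f,[p+[0,y,z]]).round(0).tolist() for z in(40,15,65) for y in(-23,23)])
"
```

```text
32.0 [ 413.2 -322.3  147.9] [-180.    -0.     8.6] 45.3 30.0 [-0.6  0.1 -1.4]
(array([-0.0031,  0.0023,  0.4386]), array([-0.0001, -0.    ,  0.0003]))
2106.0 (175, 338, 224, 13)
8588.5 (230, 207, 99, 115)
646.5 (32, 93, 72, 58)
2639.5 (0, 93, 51, 64)
2469.0 (258, 68, 46, 59)
578.0 (250, 49, 62, 12)
1025.5 (251, 0, 60, 26)
jar lid top if real [[[329.0, 295.0]], [[229.0, 282.0]], [[322.0, 268.0]], [[236.0, 257.0]], [[338.0, 332.0]], [[219.0, 317.0]]]
```

Emit:
{"name": "send_rows", "arguments": {"delta_pos": [[-0.003,0.002,0.04],[-0.003,0.002,0.12],[-0.003,0.002,0.2],[-0.003,0.002,0.28],[-0.003,0.002,0.34],[-0.003,0.002,0.38],[-0.003,0.002,0.41],[-0.003,0.002,0.425],[-0.003,0.002,0.435],[-0.003,0.002,0.44],[-0.003,0.002,0.44]], "angular": [[0,0,0],[0,0,0],[0,0,0],[0,0,0],[0,0,0],[0,0,0],[0,0,0],[0,0,0],[0,0,0],[0,0,0],[0,0,0]], "jaw": [-0.3,-0.3,-0.3,-0.3,-0.3,-0.3,-0.3,-0.3,-0.3,-0.3,-0.3]}}

```text
time: 33.42
position: [412.4, -323.7, 16.2]
tcp_rot: [180.0, -0.0, 8.6]
contact_force: [0.7, 0.2, -0.8]
finger_gap: 45.4
grip_force: 30.0
```

Emit:
{"name": "send_rows", "arguments": {"delta_pos": [[0,0,0.002],[0,0,0.003],[0,0,0.003]], "angular": [[0,0,0],[0,0,0],[0,0,0]], "jaw": [-0.3,-0.3,-0.3]}}

```text
time: 33.8
position: [412.2, -323.6, 15.1]
tcp_rot: [180.0, -0.0, 8.6]
contact_force: [1.0, 0.4, -1.1]
finger_gap: 45.5
grip_force: 30.0
```

Emit:
{"name": "send_rows", "arguments": {"delta_pos": [[0,0,0.002],[0,0,0.004],[0,0,0.004]], "angular": [[0,0,0],[0,0,0],[0,0,0]], "jaw": [-0.3,-0.3,-0.3]}}

```text
time: 34.17
position: [412.3, -323.6, 15.0]
tcp_rot: [-180.0, 0.0, 8.6]
contact_force: [-3.0, 2.3, 7.8]
finger_gap: 45.1
grip_force: 30.0
```

Emit:
{"name": "send_rows", "arguments": {"delta_pos": [[0,0,0],[0,0,0],[0,0,0],[0,0,0]], "angular": [[0,0,0],[0,0,0],[0,0,0],[0,0,0]], "jaw": [0.35,0.35,0.35,0.35]}}

```text
time: 34.67
position: [412.2, -323.5, 13.7]
tcp_rot: [-180.0, 0.0, 8.6]
contact_force: [0.2, 0.4, -0.2]
finger_gap: 59.6
grip_force: 0.0
```

Emit:
{"name": "send_rows", "arguments": {"delta_pos": [[0,0,-0.05],[0,0,-0.15],[0,0,-0.25],[0,0,-0.35],[0,0,-0.45],[0,0,-0.45]], "angular": [[0,0,0],[0,0,0],[0,0,0],[0,0,0],[0,0,0],[0,0,0]], "jaw": [0.35,0.35,0.35,0.35,0.35,0.35]}}

```text
time: 35.42
position: [414.2, -325.3, 152.7]
tcp_rot: [179.7, -0.3, 8.6]
contact_force: [-0.4, -1.1, 0.1]
finger_gap: 59.6
grip_force: 0.0
```

```bash
python3 -c "
from h import *
f=env.grab_frame('wrist'); im=f['image']; hsv=cv2.cvtColor(im,cv2.COLOR_RGB2HSV)
m=((hsv[...,1]<60)&(hsv[...,2]>90)).astype(np.uint8)*255
for c in cv2.findContours(m,cv2.RETR_EXTERNAL,cv2.CHAIN_APPROX_NONE)[0]:
    if cv2.contourArea(c)>400: print(cv2.contourArea(c),cv2.boundingRect(c))
print(proj(f,[[412.5,-322.4,55]]).round(), go([674,-131.5,150],8.6), go([674,-131.5,150],-11))"
```

```text
2187.5 (142, 338, 285, 11)
2413.5 (250, 166, 53, 61)
3041.0 (0, 94, 99, 64)
2387.5 (254, 70, 45, 58)
529.0 (246, 52, 60, 11)
1013.5 (247, 0, 59, 29)
[[275. 202.]] (array([ 0.9559, -0.5057,  0.0029]), array([ 0.0014, -0.0011, -0.0001])) (array([ 0.9559, -0.5057,  0.0029]), array([ 0.0012, -0.0014,  0.1632]))
```

The jar is in the near bay (bounding box 250–303, 166–227, against a predicted lid centre of (275,202)). Next is the levelling foot.

Emit:
{"name": "send_rows", "arguments": {"delta_pos": [[0.1,-0.05,0],[0.25,-0.13,0],[0.42,-0.22,0],[0.59,-0.31,0],[0.74,-0.39,0],[0.86,-0.455,0],[0.93,-0.49,0],[0.956,-0.506,0],[0.956,-0.506,0],[0.956,-0.506,0]], "angular": [[0,0,0],[0,0,0],[0,0,0],[0,0,0],[0,0,0],[0,0,0],[0,0,0],[0,0,0],[0,0,0],[0,0,0]], "jaw": [0.35,0.35,0.35,0.35,0.35,0.35,0.35,0.35,0.35,0.35]}}

```text
time: 36.72
position: [672.1, -131.7, 148.7]
tcp_rot: [180.0, 0.0, 8.5]
contact_force: [-0.1, -0.1, -0.7]
finger_gap: 59.7
grip_force: 0.0
```

```bash
python3 -c "
from h import *
f=env.grab_frame('wrist'); im=f['image']; hsv=cv2.cvtColor(im,cv2.COLOR_RGB2HSV)
print('stud top exp',proj(f,[[674.2,-131.7,75]]).round())
m=((hsv[...,1]<60)&(hsv[...,2]>80)).astype(np.uint8)*255
for c in cv2.findContours(m,cv2.RETR_EXTERNAL,cv2.CHAIN_APPROX_NONE)[0]:
    if cv2.contourArea(c)>30: print(cv2.contourArea(c),cv2.boundingRect(c))
print(go([674.2,-131.7,22],8.6))"
```

```text
stud top exp [[280. 206.]]
7430.5 (143, 329, 284, 63)
308.0 (540, 326, 20, 21)
820.5 (232, 266, 43, 57)
662.0 (394, 261, 50, 30)
406.5 (268, 176, 23, 37)
4708.5 (99, 130, 80, 77)
(array([0.0067, 0.0009, 0.4231]), array([ 0.0001,  0.0002, -0.0007]))
```

Emit:
{"name": "send_rows", "arguments": {"delta_pos": [[0.007,0,0.08],[0.007,0,0.17],[0.007,0,0.26],[0.007,0,0.34],[0.007,0,0.39],[0.007,0,0.415],[0.007,0,0.423],[0.007,0,0.423]], "angular": [[0,0,0],[0,0,0],[0,0,0],[0,0,0],[0,0,0],[0,0,0],[0,0,0],[0,0,0]], "jaw": [0.35,0.35,0.35,0.35,0.35,0.35,0.35,0.35]}}

```text
time: 37.78
position: [675.8, -130.5, 22.7]
tcp_rot: [180.0, -0.1, 8.6]
contact_force: [0.3, 0.2, 0.6]
finger_gap: 59.4
grip_force: 0.0
```

Emit:
{"name": "send_rows", "arguments": {"delta_pos": [[0,0,0],[0,0,0],[0,0,0],[0,0,0],[0,0,0],[0,0,0],[0,0,0]], "angular": [[0,0,0],[0,0,0],[0,0,0],[0,0,0],[0,0,0],[0,0,0],[0,0,0]], "jaw": [-0.95,-0.95,-0.95,-0.95,-0.95,-0.95,-0.95], "force": 40}}

```text
time: 38.65
position: [675.1, -130.3, 21.7]
tcp_rot: [-180.0, 0.0, 8.6]
contact_force: [0.3, -0.5, -0.7]
finger_gap: 10.8
grip_force: 40.0
```

Emit:
{"name": "send_rows", "arguments": {"delta_pos": [[0,0,-0.01],[0,0,-0.04],[0,0,-0.1],[0,0,-0.18],[0,0,-0.26],[0,0,-0.33],[0,0,-0.37],[0,0,-0.4],[0,0,-0.4],[0,0,-0.4]], "angular": [[0,0,0],[0,0,0],[0,0,0],[0,0,0],[0,0,0],[0,0,0],[0,0,0],[0,0,0],[0,0,0],[0,0,0]], "jaw": [-0.95,-0.95,-0.95,-0.95,-0.95,-0.95,-0.95,-0.95,-0.95,-0.95]}}

```text
time: 39.9
position: [674.6, -130.2, 140.8]
tcp_rot: [-180.0, 0.1, 8.6]
contact_force: [-0.0, 0.2, -1.0]
finger_gap: 10.9
grip_force: 40.0
```

```bash
python3 -c "
from h import *
print(go([533,304.5,150],6.3))"
```

```text
(array([-0.2503, -1.5031, -0.0292]), array([-0.0003,  0.0008,  0.019 ]))
```

Emit:
{"name": "send_rows", "arguments": {"delta_pos": [[-0.007,-0.04,-0.01],[-0.02,-0.12,-0.02],[-0.04,-0.24,-0.03],[-0.06,-0.37,-0.03],[-0.08,-0.5,-0.03],[-0.105,-0.63,-0.03],[-0.125,-0.75,-0.03],[-0.145,-0.86,-0.03],[-0.16,-0.95,-0.03]], "angular": [[0,0,0],[0,0,0],[0,0,0],[0,0,0],[0,0,0],[0,0,0],[0,0,0],[0,0,0],[0,0,0]], "jaw": [-0.95,-0.95,-0.95,-0.95,-0.95,-0.95,-0.95,-0.95,-0.95]}}

```text
time: 41.02
position: [583.4, 147.0, 151.1]
tcp_rot: [-180.0, 0.0, 8.7]
contact_force: [0.0, 0.5, -0.8]
finger_gap: 11.0
grip_force: 39.9
```

Emit:
{"name": "send_rows", "arguments": {"delta_pos": [[-0.02,-0.11,0],[-0.038,-0.23,0],[-0.057,-0.34,0],[-0.072,-0.44,0],[-0.083,-0.51,0],[-0.09,-0.553,0],[-0.09,-0.553,0],[-0.09,-0.553,0]], "angular": [[0,0,0.019],[0,0,0.019],[0,0,0.019],[0,0,0.019],[0,0,0.019],[0,0,0.019],[0,0,0.019],[0,0,0.019]], "jaw": [-0.95,-0.95,-0.95,-0.95,-0.95,-0.95,-0.95,-0.95]}}

```text
time: 42.02
position: [533.9, 303.7, 150.9]
tcp_rot: [180.0, 0.0, 6.3]
contact_force: [0.4, -0.0, -1.8]
finger_gap: 10.6
grip_force: 39.9
```

```bash
python3 look.py w20 wrist; python3 -c "
from h import *
print(go([533,304.5,28],6.3))
f=np.load('/tmp/wrist.npy',allow_pickle=True).item(); im=f['image']; hsv=cv2.cvtColor(im,cv2.COLOR_RGB2HSV)
a=np.radians(6.3);u=np.array([np.cos(a),np.sin(a)]);v=np.array([-u[1],u[0]]);c=np.array([490.2,300])
print([proj(f,[[*(c+s*89*u+t*46*v),24]])[0].round().tolist() for s,t in((1,1),(1,-1))])
m=((hsv[...,2]>165)&(hsv[...,1]>50)&(hsv[...,1]<140)).astype(np.uint8)*255
m=cv2.morphologyEx(m,cv2.MORPH_CLOSE,np.ones((5,5)))
for c in cv2.findContours(m,cv2.RETR_EXTERNAL,cv2.CHAIN_APPROX_NONE)[0]:
    if cv2.contourArea(c)>800: print(cv2.contourArea(c),cv2.boundingRect(c))
"
```

```text
42.02 [533.9 303.7 150.9] [180.    0.    6.3] 10.6 39.9 [ 0.4 -0.  -1.8]
(array([-0.003 , -0.0039,  0.4094]), array([ 0.0002,  0.    , -0.0004]))
[[226.0, 142.0], [329.0, 142.0]]
1328.0 (242, 369, 74, 22)
2032.0 (433, 352, 70, 45)
1676.0 (66, 286, 70, 34)
1148.5 (20, 280, 43, 38)
9906.0 (338, 192, 222, 118)
90951.0 (0, 7, 560, 281)
7724.0 (135, 0, 425, 59)
```

Emit:
{"name": "send_rows", "arguments": {"delta_pos": [[-0.003,-0.004,0.04],[-0.003,-0.004,0.11],[-0.003,-0.004,0.19],[-0.003,-0.004,0.27],[-0.003,-0.004,0.33],[-0.003,-0.004,0.365],[-0.003,-0.004,0.39],[-0.003,-0.004,0.403],[-0.003,-0.004,0.41],[-0.003,-0.004,0.41]], "angular": [[0,0,0],[0,0,0],[0,0,0],[0,0,0],[0,0,0],[0,0,0],[0,0,0],[0,0,0],[0,0,0],[0,0,0]], "jaw": [-0.95,-0.95,-0.95,-0.95,-0.95,-0.95,-0.95,-0.95,-0.95,-0.95]}}

```text
time: 43.32
position: [533.0, 305.6, 28.4]
tcp_rot: [-180.0, -0.0, 6.3]
contact_force: [-0.1, -0.3, -1.6]
finger_gap: 10.7
grip_force: 39.9
```

Emit:
{"name": "send_rows", "arguments": {"delta_pos": [[0,0,0.002],[0,0,0.003],[0,0,0.003]], "angular": [[0,0,0],[0,0,0],[0,0,0]], "jaw": [-0.95,-0.95,-0.95]}}

```text
time: 43.7
position: [532.8, 305.5, 27.2]
tcp_rot: [-180.0, -0.0, 6.3]
contact_force: [0.3, -0.8, -1.8]
finger_gap: 10.5
grip_force: 39.9
```

Emit:
{"name": "send_rows", "arguments": {"delta_pos": [[0,0,0.002],[0,0,0.003],[0,0,0.003]], "angular": [[0,0,0],[0,0,0],[0,0,0]], "jaw": [-0.95,-0.95,-0.95]}}

```text
time: 44.08
position: [533.0, 305.5, 26.6]
tcp_rot: [-180.0, -0.0, 6.3]
contact_force: [0.2, -0.1, 2.0]
finger_gap: 10.3
grip_force: 39.9
```

Emit:
{"name": "send_rows", "arguments": {"delta_pos": [[0,0,0],[0,0,0],[0,0,0],[0,0,0]], "angular": [[0,0,0],[0,0,0],[0,0,0],[0,0,0]], "jaw": [-0.2,-0.2,-0.2,-0.2]}}

```text
time: 44.58
position: [532.6, 305.4, 25.9]
tcp_rot: [180.0, 0.0, 6.3]
contact_force: [0.4, 0.5, 0.3]
finger_gap: 35.3
grip_force: 0.0
```

Emit:
{"name": "send_rows", "arguments": {"delta_pos": [[0,0,-0.05],[0,0,-0.15],[0,0,-0.25],[0,0,-0.35],[0,0,-0.42],[0,0,-0.42],[0,0,-0.42]], "angular": [[0,0,0],[0,0,0],[0,0,0],[0,0,0],[0,0,0],[0,0,0],[0,0,0]], "jaw": [-0.2,-0.2,-0.2,-0.2,-0.2,-0.2,-0.2]}}

```text
time: 45.45
position: [532.0, 305.1, 151.2]
tcp_rot: [180.0, 0.1, 6.3]
contact_force: [-0.1, -0.2, -1.3]
finger_gap: 35.2
grip_force: 0.0
```

```bash
python3 -c "
from h import *
f=env.grab_frame('wrist'); im=f['image']; hsv=cv2.cvtColor(im,cv2.COLOR_RGB2HSV)
print('stud top/nut/base exp',proj(f,[[533,304.7,80],[533,304.7,28],[533,304.7,12]]).round().tolist())
for n,m in(('grey',(hsv[...,1]<60)&(hsv[...,2]>80)),('blk',hsv[...,2]<45)):
  for c in cv2.findContours(m.astype(np.uint8)*255,cv2.RETR_EXTERNAL,cv2.CHAIN_APPROX_NONE)[0]:
    x,y,w,h=cv2.boundingRect(c)
    if cv2.contourArea(c)>60 and 180<x<340 and y<250: print(n,cv2.contourArea(c),x,y,w,h)
p=env.get_state()['position']; print(p)
for yaw in (154.4,-25.6): print(go([541,-116,150],yaw))"
```

```text
stud top/nut/base exp [[280.0, 209.0], [280.0, 191.0], [280.0, 186.0]]
grey 418.5 267 179 24 38
blk 561.5 260 167 40 38
[531.73579689 304.87750994 150.54615764]
(array([-0.1233,  1.3978,  0.0035]), array([-1.3000e-03,  1.0000e-03, -1.2342e+00]))
(array([-0.1233,  1.3978,  0.0035]), array([0.0008, 0.001 , 0.2658]))
```

The foot stands in tray2 as predicted (stud top near (279,210)). Now the small bracket.

Emit:
{"name": "send_rows", "arguments": {"delta_pos": [[-0.01,0.12,0],[-0.025,0.29,0],[-0.04,0.46,0],[-0.055,0.63,0],[-0.07,0.8,0],[-0.08,0.95,0],[-0.08,0.95,0]], "angular": [[0,0,0],[0,0,0],[0,0,0],[0,0,0],[0,0,0],[0,0,0],[0,0,0]], "jaw": [0.3,0.3,0.3,0.3,0.3,0.3,0.3]}}

```text
time: 46.38
position: [539.1, 16.9, 150.5]
tcp_rot: [180.0, 0.2, 6.1]
contact_force: [0.5, -0.2, -0.6]
finger_gap: 57.1
grip_force: 0.0
```

Emit:
{"name": "send_rows", "arguments": {"delta_pos": [[-0.015,0.16,0],[-0.03,0.3,0],[-0.038,0.4,0],[-0.043,0.448,0],[-0.043,0.448,0.003],[-0.043,0.448,0.003],[-0.043,0.448,0.003]], "angular": [[0,0,0.08],[0,0,0.16],[0,0,0.24],[0,0,0.269],[0,0,0.269],[0,0,0.269],[0,0,0.269]], "jaw": [0.3,0.3,0.3,0.3,0.3,0.3,0.3]}}

```text
time: 47.25
position: [542.1, -114.3, 151.1]
tcp_rot: [-180.0, 0.0, -25.8]
contact_force: [-0.3, 0.5, -0.6]
finger_gap: 57.2
grip_force: 0.0
```

```bash
python3 -c "
from h import *
f=env.grab_frame('wrist'); im=f['image']; hsv=cv2.cvtColor(im,cv2.COLOR_RGB2HSV)
a=np.radians(-26);u=np.array([np.cos(a),np.sin(a)]);v=np.array([-u[1],u[0]]);c=np.array([542.6,-115.5])
for s,t,z in((-2.5,13,50),(-2.5,-13,50),(35.5,13,5),(35.5,-13,5)): print('exp',proj(f,[[*(c+s*u+t*v),z]])[0].round(1))
m=(hsv[...,1]<60)&(hsv[...,2]>70)
for c in cv2.findContours(m.astype(np.uint8)*255,cv2.RETR_EXTERNAL,cv2.CHAIN_APPROX_NONE)[0]:
    x,y,w,h=cv2.boundingRect(c)
    if cv2.contourArea(c)>60 and 180<x<340 and y<250: print(cv2.contourArea(c),x,y,w,h,cv2.approxPolyDP(c,3,True).reshape(-1,2).tolist())
print(env.get_state()['position'],go([542.6,-115.5,15],-26))"
```

```text
exp [265.4 200.2]
exp [295.5 200.3]
exp [266.9 148.6]
exp [294.  148.7]
2076.0 310 233 43 88 [[323, 234], [310, 249], [319, 306], [331, 318], [348, 320], [335, 285], [336, 253], [352, 249], [341, 235]]
1354.5 265 148 30 52 [[266, 149], [265, 199], [293, 199], [292, 148]]
[ 542.12810669 -114.48056737  151.18788589] (array([0.003 , 0.0024, 0.454 ]), array([-0.0001,  0.0001,  0.0011]))
```

The small bracket's outline matches the prediction within 1–2 px. Descending, with a creep for the last 9 mm.

Emit:
{"name": "send_rows", "arguments": {"delta_pos": [[0.003,0.002,0.09],[0.003,0.002,0.19],[0.003,0.002,0.28],[0.003,0.002,0.36],[0.003,0.002,0.42],[0.003,0.002,0.445],[0.003,0.002,0.454],[0.003,0.002,0.462],[0.003,0.002,0.47],[0.003,0.002,0.478],[0.003,0.002,0.484],[0.003,0.002,0.484]], "angular": [[0,0,0],[0,0,0],[0,0,0],[0,0,0],[0,0,0],[0,0,0],[0,0,0],[0,0,0],[0,0,0],[0,0,0],[0,0,0],[0,0,0]], "jaw": [0.2,0.2,0.2,0.2,0.2,0.2,0.2,0.2,0.2,0.2,0.2,0.2]}}

```text
time: 48.8
position: [542.5, -116.4, 5.9]
tcp_rot: [180.0, 0.0, -26.0]
contact_force: [0.5, 0.6, -0.1]
finger_gap: 52.9
grip_force: 0.0
```

Emit:
{"name": "send_rows", "arguments": {"delta_pos": [[0,0,0],[0,0,0],[0,0,0],[0,0,0],[0,0,0],[0,0,0]], "angular": [[0,0,0],[0,0,0],[0,0,0],[0,0,0],[0,0,0],[0,0,0]], "jaw": [-0.7,-0.7,-0.7,-0.7,-0.7,-0.7], "force": 30}}

```text
time: 49.55
position: [542.7, -116.4, 6.1]
tcp_rot: [-180.0, -0.0, -26.0]
contact_force: [0.3, 0.9, 0.4]
finger_gap: 25.2
grip_force: 30.0
```

Emit:
{"name": "send_rows", "arguments": {"delta_pos": [[0,0,-0.01],[0,0,-0.04],[0,0,-0.1],[0,0,-0.18],[0,0,-0.26],[0,0,-0.33],[0,0,-0.38],[0,0,-0.42],[0,0,-0.42],[0,0,-0.42]], "angular": [[0,0,0],[0,0,0],[0,0,0],[0,0,0],[0,0,0],[0,0,0],[0,0,0],[0,0,0],[0,0,0],[0,0,0]], "jaw": [-0.7,-0.7,-0.7,-0.7,-0.7,-0.7,-0.7,-0.7,-0.7,-0.7]}}

```text
time: 50.8
position: [542.1, -116.3, 131.3]
tcp_rot: [180.0, 0.1, -26.0]
contact_force: [0.2, 0.2, -1.3]
finger_gap: 25.6
grip_force: 30.0
```

```bash
python3 -c "
from h import *
print(go([431.1,293.5,135],6.3))"
```

```text
(array([-0.9308, -1.066 , -0.0115]), array([-0.    ,  0.0006, -0.269 ]))
```

Emit:
{"name": "send_rows", "arguments": {"delta_pos": [[-0.03,-0.035,-0.01],[-0.08,-0.09,-0.012],[-0.16,-0.18,-0.012],[-0.25,-0.285,-0.012],[-0.34,-0.39,-0.012],[-0.43,-0.49,-0.012],[-0.53,-0.605,-0.012],[-0.62,-0.71,-0.012],[-0.7,-0.8,-0.012]], "angular": [[0,0,0],[0,0,0],[0,0,0],[0,0,0],[0,0,0],[0,0,0],[0,0,0],[0,0,0],[0,0,0]], "jaw": [-0.7,-0.7,-0.7,-0.7,-0.7,-0.7,-0.7,-0.7,-0.7]}}

```text
time: 51.92
position: [457.1, 193.7, 135.4]
tcp_rot: [-180.0, 0.0, -25.9]
contact_force: [0.3, -0.3, -0.4]
finger_gap: 25.3
grip_force: 30.0
```

Emit:
{"name": "send_rows", "arguments": {"delta_pos": [[-0.07,-0.08,0],[-0.13,-0.15,0],[-0.18,-0.21,0],[-0.215,-0.245,0],[-0.231,-0.266,0],[-0.231,-0.266,0],[-0.231,-0.266,0]], "angular": [[0,0,-0.06],[0,0,-0.12],[0,0,-0.18],[0,0,-0.24],[0,0,-0.269],[0,0,-0.269],[0,0,-0.269]], "jaw": [-0.7,-0.7,-0.7,-0.7,-0.7,-0.7,-0.7]}}

```text
time: 52.8
position: [430.8, 293.5, 135.4]
tcp_rot: [180.0, 0.0, 6.3]
contact_force: [-0.5, -0.3, 0.1]
finger_gap: 25.2
grip_force: 30.0
```

```bash
python3 -c "
from h import *
print(env.get_state()['position'],go([431.1,293.5,12.5],6.3))"
```

```text
[430.846497   293.50515471 135.42535452] (array([0.001 , 0.    , 0.4098]), array([ 0.0001,  0.0002, -0.0001]))
```

Emit:
{"name": "send_rows", "arguments": {"delta_pos": [[0,0,0.04],[0,0,0.11],[0,0,0.19],[0,0,0.27],[0,0,0.33],[0,0,0.365],[0,0,0.39],[0,0,0.403],[0,0,0.41],[0,0,0.41]], "angular": [[0,0,0],[0,0,0],[0,0,0],[0,0,0],[0,0,0],[0,0,0],[0,0,0],[0,0,0],[0,0,0],[0,0,0]], "jaw": [-0.7,-0.7,-0.7,-0.7,-0.7,-0.7,-0.7,-0.7,-0.7,-0.7]}}

```text
time: 54.05
position: [431.9, 293.6, 12.9]
tcp_rot: [-180.0, -0.0, 6.3]
contact_force: [0.3, -0.7, -0.6]
finger_gap: 25.3
grip_force: 30.0
```

Emit:
{"name": "send_rows", "arguments": {"delta_pos": [[0,0,0.003],[0,0,0.005],[0,0,0.005]], "angular": [[0,0,0],[0,0,0],[0,0,0]], "jaw": [-0.7,-0.7,-0.7]}}

```text
time: 54.42
position: [431.7, 293.4, 11.2]
tcp_rot: [-180.0, -0.0, 6.3]
contact_force: [0.4, 0.3, -0.6]
finger_gap: 25.2
grip_force: 30.0
```

Emit:
{"name": "send_rows", "arguments": {"delta_pos": [[0,0,0.002],[0,0,0.003],[0,0,0.003]], "angular": [[0,0,0],[0,0,0],[0,0,0]], "jaw": [-0.7,-0.7,-0.7]}}

```text
time: 54.8
position: [431.7, 293.6, 11.0]
tcp_rot: [-180.0, 0.0, 6.3]
contact_force: [-2.4, -0.8, 5.6]
finger_gap: 25.5
grip_force: 30.0
```

Emit:
{"name": "send_rows", "arguments": {"delta_pos": [[0,0,0],[0,0,0],[0,0,0],[0,0,0]], "angular": [[0,0,0],[0,0,0],[0,0,0],[0,0,0]], "jaw": [-0.15,-0.15,-0.15,-0.15]}}

```text
time: 55.3
position: [431.6, 293.3, 10.1]
tcp_rot: [180.0, 0.0, 6.3]
contact_force: [0.2, -0.5, 0.0]
finger_gap: 37.7
grip_force: 0.0
```

Emit:
{"name": "send_rows", "arguments": {"delta_pos": [[0,0,-0.05],[0,0,-0.15],[0,0,-0.25],[0,0,-0.35],[0,0,-0.45],[0,0,-0.45],[0,0,-0.45]], "angular": [[0,0,0],[0,0,0],[0,0,0],[0,0,0],[0,0,0],[0,0,0],[0,0,0]], "jaw": [-0.15,-0.15,-0.15,-0.15,-0.15,-0.15,-0.15]}}

```text
time: 56.18
position: [431.3, 293.2, 144.9]
tcp_rot: [180.0, 0.0, 6.3]
contact_force: [0.2, -0.3, -0.4]
finger_gap: 37.2
grip_force: 0.0
```

```bash
python3 - <<'E'
from h import *
def chk(f,pts):
    for n,p in pts: print(n,proj(f,[p])[0].round(0).tolist())
a=np.radians(6.3);u=np.array([np.cos(a),np.sin(a)]);v=np.array([-u[1],u[0]]);l=np.array([431.1,293.5])
f=env.grab_frame('wrist')
chk(f,[('BS',[*(l+s*u+t*v),z]) for s,t,z in((-2.5,13,55),(-2.5,-13,55),(35.5,13,10),(35.5,-13,10))]+[('stud',[533,304.7,80]),('base',[533,304.7,12])])
hsv=cv2.cvtColor(f['image'],cv2.COLOR_RGB2HSV); m=(hsv[...,1]<60)&(hsv[...,2]>70)
for c in cv2.findContours(m.astype(np.uint8)*255,cv2.RETR_EXTERNAL,cv2.CHAIN_APPROX_NONE)[0]:
    x,y,w,h=cv2.boundingRect(c)
    if cv2.contourArea(c)>60 and 180<x<340 and y<250: print(cv2.contourArea(c),x,y,w,h,cv2.approxPolyDP(c,3,True).reshape(-1,2).tolist())
f=env.grab_frame('top'); 
hsv=cv2.cvtColor(f['image'],cv2.COLOR_RGB2HSV)
chk(f,[('jarS',[412.5,-322.4,55]),('BLfoot',[497.5,-309.5,11]),('caster',[582.5,-297,10]),('jarT',[451,-131.7,90]),('tape',[671,1,25])])
m=(hsv[...,1]<60)&(hsv[...,2]>80)
for c in cv2.findContours(m.astype(np.uint8)*255,cv2.RETR_EXTERNAL,cv2.CHAIN_APPROX_NONE)[0]:
    x,y,w,h=cv2.boundingRect(c)
    if cv2.contourArea(c)>60 and 260<x<470 and 120<y<310: print(cv2.contourArea(c),x,y,w,h)
E
```

```text
BS [263.0, 206.0]
BS [294.0, 206.0]
BS [265.0, 152.0]
BS [293.0, 152.0]
stud [279.0, 67.0]
base [279.0, 75.0]
1438.5 263 151 32 55 [[264, 152], [263, 204], [293, 204], [291, 152]]
551.0 265 59 27 30 [[276, 59], [265, 76], [269, 86], [283, 88], [291, 77], [286, 63]]
jarS [432.0, 274.0]
BLfoot [419.0, 235.0]
caster [413.0, 196.0]
jarT [344.0, 255.0]
tape [279.0, 155.0]
437.5 417 263 27 22
427.0 329 244 26 23
464.0 409 218 28 30
302.0 400 182 26 28
810.5 262 139 33 33
```

The final frames match the predictions: the small bracket and foot are upright in tray2, and the caster, large bracket and short jar are in tray3. The tall jar and tape are unmoved, and the gripper is well clear.

```bash
python3 -c "
from rig import env
print(env.sign_off())"
```

```text
the job is handed in; nothing more can be done
None
```

I handed in the job at about 56 s with all five parts in their trays: the caster, large bracket and short jar in tray3, the levelling foot and small bracket in tray2. The last camera checks put each where it should be. The fingertips sat about 25–30 mm higher than reported, so the first try at the jar closed above its lid without moving it. The tall jar and tape showed unmoved at the end, but I did not re-measure the offcut, which nothing came near.

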